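# Turn a game tile over in its tipping tray

## Task

Use the handled wooden tray to turn the big game tile in it over: tip the tray up by its handle until it stands on its back board, and let go so that it stands by itself; then take the handle again another way and tip the tray on past upright until the tile tumbles onto the back board with its dotted face up. Set the tray down gently, standing on its back board with the tile still in it, in the middle of the cork pad, and let go. Do not touch the tile itself, and leave the rack, the tile stack and the mug alone.

Things in the scene. Friction and masses are not known exactly. Their poses are not given: they have to be found in the camera images.
- tray: Loose L-shaped wooden tray, 0.34 kg, walls 6 mm. Origin: the heel, mid-width on the outer edge where floor and back board meet square. +x: heel along the floor to the handle; +z: heel up the back board. Outside: floor 116 mm (x), back board 116 mm (z), width 82 mm (y); rims 26 mm high at the sides and far ends. Starts lying on its floor, own z up, handle pointing roughly to the robot's left.
- tray_handle (a point): Middle of the tray's dark bar handle, at x 158, z 33 mm in the tray's axes. The bar juts out level from the front rim along the tray's x: it fills x 116 to 190 mm, y -8 to 8 mm (16 mm thick), z 22 to 44 mm. It stands upright on top when the tray stands on its back board.
- tray_back (a point): Middle of the outer face of the back board, 58 mm along z from the heel. It lies on the support when the tray stands on its back board: then the tray's own x points up, and the board reaches 116 mm from the heel, away from where the handle pointed. It stands there by itself.
- tile: Loose tile 72 x 54 x 22 mm (x, y, z), 0.11 kg, brown back, ivory face with six dark dots. Origin: centre of the dotted face; own z points to the brown back. Starts dotted face down on the tray's floor, long side along it. It slides to the back board as the tray is tipped and leans there on end; it tumbles once the tray is some 17 degrees or more past upright; its own z then points down.
- tile_center (a point): The middle of the tile, 11 mm from either face.
- pad: Fixed cork pad lying on the table, 150 x 180 mm (x, y), 4 mm thick. Origin: the middle of its underside.
- pad_top (a point): The middle of the cork pad's top face.
- rack: Bystander: wooden rack with four standing tiles, 75 x 250 mm, 82 mm high, loose, 0.7 kg. Origin: the middle of its underside.
- wall_stack: Bystander: block of six lying tiles in two layers, 72 x 168 x 44 mm, loose. Origin: the middle of its underside.
- mug: Bystander: white mug, 82 mm across, 92 mm high, loose. Origin: the middle of its underside.
There are look-alikes about, which are no part of the job. Leave any blue look-alike of the tray alone.

How it is judged:
By the outcome, as a careful person would: the job done as asked, in the order asked, and still so for the second after the job is handed in, with the robot touching nothing.
It also fails if it takes over 66 s, if anything falls off the work surface, if the arm or the gripper's body presses on something with over 40 N, if the wrist force passes 120 N, or if a joint passes its speed limit or range.

## Robot

A 6-joint arm with a two-finger parallel gripper is mounted at the origin on the work surface. World frame = base frame: x ahead of the robot, y to its left, z up, the work surface at z = 0. Lengths are in m, angles in degrees, forces in N, time in s.
With the tool pointing down it reaches from about 0.375 to 0.9 m from the base axis. Payload 3.1 kg.
Tool frame: the origin (TCP) lies at the very end of the fingers, on their centre line; the grasp point (between the pads) lies 19 mm behind it (r.tcp_to_grasp is the distance from the TCP to the grasp point, in m); z points along the fingers, x is the direction in which the jaws open and shut, and the axes are right-handed (so a half turn about z gives the same grasp; the last joint's range is limited). The gripper opens to 87 mm and grips with 3 to 60 N. Pads are 19 mm wide; open, the fingers measure 117 mm over their backs; the gripper's body (75 mm by 190 mm) begins 51 mm behind the grasp point.
Start: joints at [58.814, 30.224, 82.088, -0, 67.689, -10.227], TCP at [0.224, 0.584, 0.194] pointing down, gripper open.
Joint ranges: [-176.69, 176.69], [-43.24, 126.21], [12.49, 139.97], [-82, 262], [0, 151.66], [-163.58, 163.58]. Speed limits (degrees/s): [159.86, 159.86, 180, 180, 180, 180].

## Interface

Orientations are given as [roll, pitch, yaw] about the fixed x, y, z axes, in that order (R = Rz(yaw) Ry(pitch) Rx(roll)).
In Python, from cell import telemetry, camera, calibration, workorder, spotter, r gives the robot as it stands.
- The arm moves only by the tool play_rows, never from a script. Its arguments are lists of equal length, an entry for each row: "slide": the shift along the world's x, y, z in units of 0.3 m (1.0 is 0.3 m), a list of three; "dr": the turn, a rotation vector about the world's x, y, z in units of 60 degrees (1.0 is 60 degrees), a list of three. In form: {"slide": [[tx, ty, tz], ...], "dr": [[ax, ay, az], ...]}. A call has exactly 10 rows; each row is the pose to reach, as a shift and turn from the pose commanded when the call began; what a row does not reach only later rows make up. A row lasts 1/10 s, in which the tool goes at most 50 mm and 8.59 degrees, less where a joint would pass 70% of its speed; a pose out of reach is approached as far as the arm can. A call with a number of a shift or a turn outside -1 to 1 is refused whole. A call with a gripper value outside its range is refused whole. "jaw" is the opening, from -1 (shut) to 1 (fully open), set as the call begins (left out, the last holds). The fingers move at their own pace and stop on an object; the grip force is fixed at half the most. Time passes only in rows, so rows that repeat a pose let the fingers close, or fill a call up. It gives the time, the measured TCP pose, the force and the opening at its end, in the units of the state.
- telemetry.observe(): the state, without advancing time (a new reading comes with each control period).
- camera(name): name is "scene" or "top"; returns the picture (400x640x3 uint8, blue, green, red); there is no depth.
- calibration(name): a dict with "fx", "fy", "cx", "cy" (pixels), "origin" and "rotation" of the camera in the world. Camera axes: x right, y down, z forward; pixel columns grow to the right and rows downward; lengths in m; the calibration is good to about 2 mm. A picture is of the moment at which its call begins. calibration takes no time and is no camera call.
- workorder.job_done(): hands the job in, once; it reports no verdict.
Trained networks look in the newest picture that a camera, given by its name, has taken for a name from the list of things; names that differ only in an ending like _2 or _b are one class to them, and where a whole thing is asked for, a point or a joint stands for the part that bears it (a point fixed in the world has none). Each returns a list of dicts, best first, with "conf" (0 to 1); they miss things now and then, are a little off and sometimes report something else, mostly with a low value. They report only what shows in the picture. A call takes as long as a camera call. They do not tell look-alikes from the thing itself.
- spotter.regions_of(camera, thing): "pixels" (400x640 bool, what is visible of it) and "extent" ([left, top, right, bottom] in pixels, round what is visible of it).
The state is a dict: "time_s": time; "qpos": joint angles; "joint_vel": joint speeds; "joint_efforts": joint torques, N m; "position": TCP position; "eef_rot": TCP orientation; "ft_force": force on the tool from outside, world axes, zero at the start; "ft_torque": the same for the moment, N m; "finger_gap": finger opening in m.
Only numpy, scipy, OpenCV 4.12 (cv2) and the standard library are available. Lean on these libraries where they do the work, as an engineer would, in place of code of your own. Each camera call takes 0.05 s, during which the arm holds its last target.

## Working session

There is one attempt and no reset: what is moved stays moved. The work goes in short steps, Python scripts to look and compute and a tool call to move; the robot and the scene stay as the last step left them, time stands still between calls to the robot, and variables do not carry over. Pictures are saved under pics/ and viewed, and the job is handed in when it is done.

Besides the shell and the picture viewer there is one more tool, called after "Request:" as a command line: name --argument value ..., lists and objects as JSON in quotes. play_rows: Moves the arm, as the interface text tells. Shifts and turns lie within -1 to 1; 1 stands for 0.3 m of shift or 60 degrees of turn. Its arguments: {"type":"object","properties":{"slide":{"type":"array"},"dr":{"type":"array"},"jaw":{"type":"number"}},"required":["slide","dr"]}

```bash
ls; mkdir -p pics; python3 - <<'E'
from cell import telemetry,camera,calibration,spotter
import cv2
for n in("scene","top"):
    im=camera(n); cv2.imwrite(f"pics/{n}0.png",im); print(n,calibration(n))
print(telemetry.observe())
E
```

```text
pics
scene {'fx': 366.3865888785726, 'fy': 366.3865888785726, 'cx': 319.6445908973554, 'cy': 196.91983759235697, 'origin': array([0.97272414, 0.69878802, 0.62678825]), 'rotation': array([-123.61812487,   -0.8162981 ,  152.72089287])}
top {'fx': 466.6121391453143, 'fy': 466.6121391453143, 'cx': 323.73207958868795, 'cy': 211.26612447308784, 'origin': array([ 0.35378089, -0.02695346,  1.37884689]), 'rotation': array([-1.69879229e+02, -1.40150260e-01, -9.07617368e+01])}
{'time_s': 0.1, 'qpos': array([ 5.88139313e+01,  3.02735433e+01,  8.21488051e+01, -8.19430989e-04,
        6.76907842e+01, -1.02275916e+01]), 'joint_vel': array([ 0.00251899, -0.10428066, -0.16022606, -0.09761634,  0.00410287,
       -0.03854296]), 'joint_efforts': array([-6.06366139e-04, -4.40987778e+01, -1.77149981e+01,  6.35381369e-02,
        5.33505308e-02, -5.29131000e-05]), 'position': array([0.22315825, 0.58303244, 0.19347192]), 'eef_rot': array([-1.79980658e+02,  1.11469475e-01,  6.90418535e+01]), 'ft_force': array([0.20518467, 0.23004296, 0.58294787]), 'ft_torque': array([ 0.01523063, -0.03426846,  0.02629496]), 'finger_gap': 0.08690059670465052}
```

View pics/scene0.png

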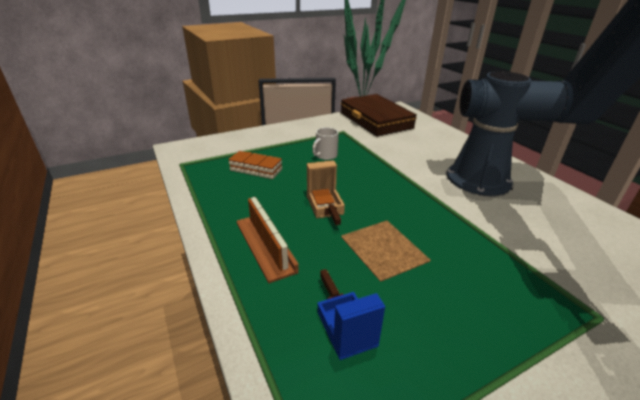

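View pics/top0.png

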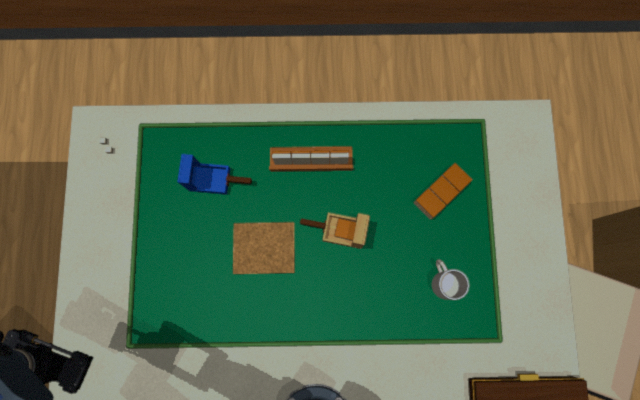

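```bash
cat > h.py <<'E'
from cell import telemetry,camera,calibration,spotter
import cv2,numpy as np
from scipy.spatial.transform import Rotation as Ro
C={n:calibration(n) for n in("scene","top")}
def proj(n,P):
    c=C[n];R=Ro.from_euler('xyz',c['rotation'],degrees=True).as_matrix()
    q=(np.atleast_2d(P)-c['origin'])@R
    return np.c_[c['fx']*q[:,0]/q[:,2]+c['cx'],c['fy']*q[:,1]/q[:,2]+c['cy']]
def unproj(n,uv,z):
    c=C[n];R=Ro.from_euler('xyz',c['rotation'],degrees=True).as_matrix()
    d=R@np.array([(uv[0]-c['cx'])/c['fx'],(uv[1]-c['cy'])/c['fy'],1]); o=c['origin']
    return o+d*(z-o[2])/d[2]
def box(x0,x1,y0,y1,z0,z1):
    return np.array([[x,y,z] for x in(x0,x1) for y in(y0,y1) for z in(z0,z1)])/1000
BODY=[box(0,116,-41,41,0,6),box(0,6,-41,41,0,116),box(0,116,-41,-35,0,26),box(0,116,35,41,0,26),box(110,116,-41,41,0,26),
 box(0,26,-41,-35,0,116),box(0,26,35,41,0,116),box(0,26,-41,41,110,116)]
HAND=[box(116,190,-8,8,22,44)]
def sil(n,boxes,T,R):
    S=4; m=np.zeros((400*S,640*S),np.uint8)
    for b in boxes:
        p=proj(n,b@R.T+T); h=cv2.convexHull(((p+.5)*S-.5).round().astype(np.int32)); cv2.fillConvexPoly(m,h,255)
    return cv2.resize(m,(640,400),interpolation=cv2.INTER_AREA)/255.
def crop(im,l,t,r,b,s,fn):
    cv2.imwrite(fn,cv2.resize(im[t:b,l:r],None,fx=s,fy=s,interpolation=cv2.INTER_CUBIC))
E
python3 - <<'E'
from h import *
for n in("scene","top"):
    im=camera(n)
    for t in("tray","tray_handle","tile","pad","rack","wall_stack","mug"):
        for o in spotter.regions_of(n,t): print(n,t,round(o['conf'],2),o['extent'],o['pixels'].sum())
    if n=="top": crop(im,290,195,385,260,8,"pics/ctop.png")
    else: crop(im,290,150,440,285,5,"pics/cscene.png")
E
```

```text
scene tray 0.77 [318.5, 268.1, 384.3, 359.7] 3579
scene tray 0.73 [307.6, 158.4, 342.1, 222.9] 1447
scene tray_handle 0.92 [317.1, 268.2, 387.2, 359.3] 3619
scene tray_handle 0.17 [308.5, 161.7, 342.0, 219.6] 1437
scene tile 0.85 [313.4, 186.3, 334.3, 208.8] 277
scene rack 0.86 [238.4, 198.9, 297.0, 281.8] 2537
scene rack 0.22 [342.0, 222.5, 431.6, 280.7] 2812
scene wall_stack 0.72 [230.8, 151.0, 282.2, 181.7] 1036
scene mug 0.66 [314.4, 126.1, 339.0, 164.4] 687
top tray 0.74 [180.3, 153.7, 253.2, 194.1] 1697
top tray 0.67 [303.7, 217.1, 370.4, 249.2] 1044
top tray_handle 0.96 [300.1, 215.5, 367.1, 251.5] 1012
top tray_handle 0.76 [178.1, 154.9, 250.2, 193.5] 1696
top tray_handle 0.49 [233.4, 221.2, 294.9, 274.8] 3177
top tile 0.93 [330.8, 221.7, 355.2, 241.7] 365
top pad 0.71 [232.4, 223.2, 296.1, 276.3] 3124
top rack 0.87 [267.9, 147.3, 357.5, 173.7] 1907
top wall_stack 0.72 [416.6, 162.6, 470.5, 218.8] 1408
top mug 0.94 [429.5, 261.1, 472.5, 300.0] 1025
```

```bash
python3 - <<'E'
import cv2
for f in("ctop","cscene"):print(cv2.imread(f"pics/{f}.png").shape)
E
```

```text
(520, 760, 3)
(675, 750, 3)
```

View pics/ctop.png

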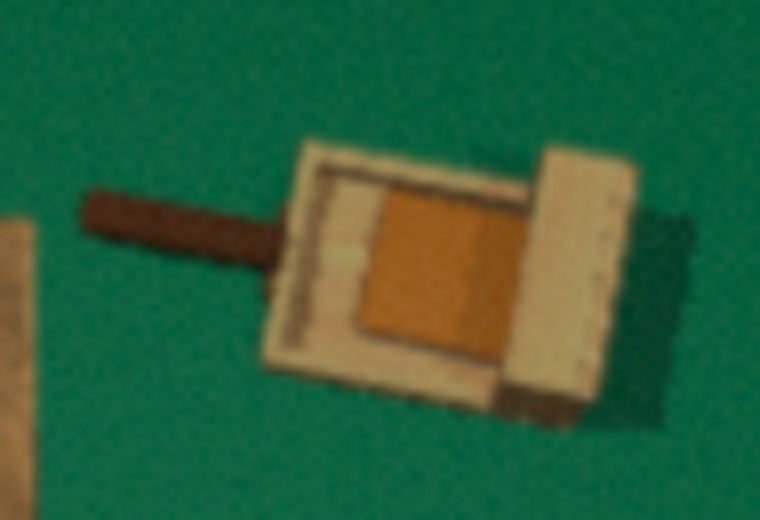

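View pics/cscene.png

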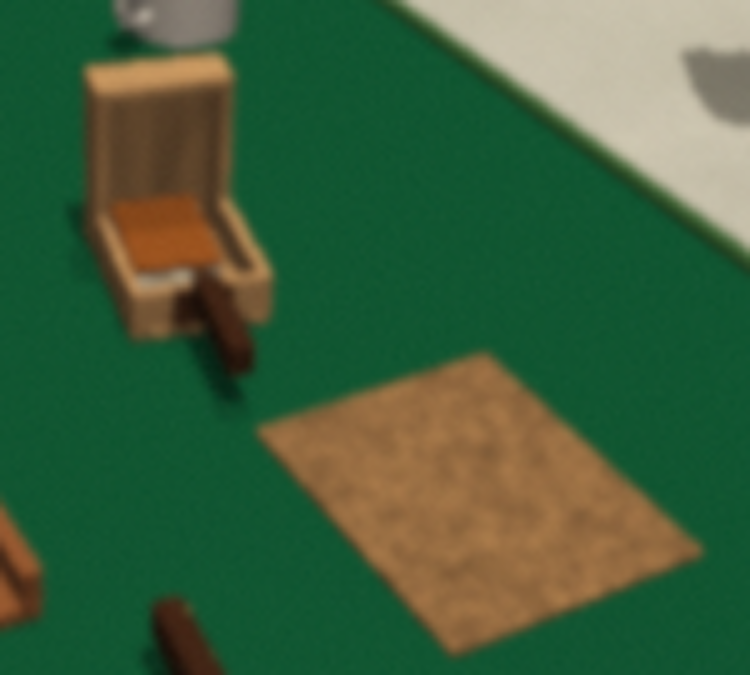

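```bash
cat > fit0.py <<'E'
from h import *
from scipy.optimize import least_squares
def ct(u,v,s,l,t): return np.array([(u+.5)/s-.5+l,(v+.5)/s-.5+t])
tk=[(305,140,116,-41,26),(265,365,116,41,26),(638,158,0,-41,116),(600,402,0,41,116),(545,148,26,-41,116),(502,385,26,41,116),(85,190,190,-8,44),(80,233,190,8,44)]
sk=[(133,338,116,-41,0),(270,318,116,41,0),(92,88,26,-41,116),(232,76,26,41,116),(128,303,116,-41,26),(270,275,116,41,26)]
A=np.array([k[2:] for k in tk])/1e3; At=np.array([ct(k[0],k[1],8,290,195) for k in tk])
B=np.array([k[2:] for k in sk])/1e3; Bt=np.array([ct(k[0],k[1],5,290,150) for k in sk])
def f(p,full=False):
    R=Ro.from_euler('z',p[2]).as_matrix();T=np.array([p[0],p[1],0])
    a=proj("top",A@R.T+T)-At;b=proj("scene",B@R.T+T)-Bt
    if full: print("top res\n",a.round(2));print("scene res\n",b.round(2))
    return np.r_[a.ravel(),b.ravel()]
s=least_squares(f,[.35,-.1,1.6],x_scale=[.01,.01,.1],loss='soft_l1')
f(s.x,True);print(s.x[:2].round(4),np.degrees(s.x[2]).round(2))
# pad
for n,K in(("top",[(233,223),(295,222),(296,273),(234,274)]),("scene",[ct(u,v,5,290,150) for u,v in((258,430),(488,353),(703,550),(455,655))])):
    P=np.array([unproj(n,k,.004) for k in K]);print(n,P.round(4),P.mean(0).round(4))
print("handle",(Ro.from_euler('z',s.x[2]).apply([.158,0,.033])+[s.x[0],s.x[1],0]).round(4))
E
python3 fit0.py; python3 - <<'E'
from h import *
im=cv2.imread("pics/top0.png");crop(im,225,215,305,282,9,"pics/cpad.png")
E
```

```text
top res
 [[-0.24  0.72]
 [-0.44 -0.16]
 [-0.01  0.58]
 [-0.37 -0.68]
 [ 2.29  0.09]
 [ 2.46 -0.33]
 [ 0.13 -0.27]
 [-0.32 -0.28]]
scene res
 [[-0.01  0.52]
 [-0.13  0.21]
 [ 0.25 -0.14]
 [-0.53 -1.11]
 [ 1.07  0.1 ]
 [ 0.32  1.46]]
[ 0.5272 -0.1499] 78.51
top [[0.5671 0.2371 0.004 ]
 [0.5677 0.0525 0.004 ]
 [0.4169 0.0499 0.004 ]
 [0.4163 0.231  0.004 ]] [0.492  0.1426 0.004 ]
scene [[0.569  0.0601 0.004 ]
 [0.4188 0.059  0.004 ]
 [0.4188 0.2368 0.004 ]
 [0.5687 0.2396 0.004 ]] [0.4938 0.1489 0.004 ]
handle [0.5587 0.005  0.033 ]
```

View pics/cpad.png

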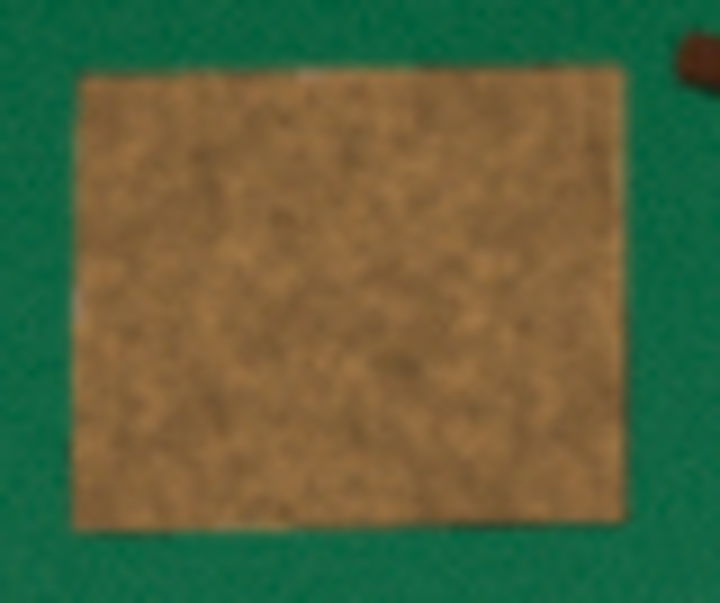

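```bash
sed -i 's/,26,-41,116)/,32,-41,116)/;s/,26,41,116)/,32,41,116)/' fit0.py; sed -i 's/-41,26)/-41,32)/g;s/(\([0-9,]*\),41,26)/(\1,41,32)/g;s/,26,\(-\?41\),116)/,32,\1,116)/g' fit0.py; grep k= fit0.py; python3 fit0.py
python3 - <<'E'
from h import *
for nm,p in dict(rackL=(268,173),rackR=(355,173),rackT=(268,147),blue_hand=(252,182),blueL=(180,194),mug=(451,285),st=(443,190)).items(): print(nm,unproj("top",p,.0).round(3),unproj("top",p,.08).round(3))
E
```

```text
tk=[(305,140,116,-41,32),(265,365,116,41,32),(638,158,0,-41,116),(600,402,0,41,116),(545,148,32,-41,116),(502,385,32,41,116),(85,190,190,-8,44),(80,233,190,8,44)]
sk=[(133,338,116,-41,0),(270,318,116,41,0),(92,88,32,-41,116),(232,76,32,41,116),(128,303,116,-41,32),(270,275,116,41,32)]
top res
 [[-0.07  0.39]
 [-0.27 -0.37]
 [ 0.15  0.58]
 [-0.19 -0.67]
 [ 0.3  -0.31]
 [ 0.46 -0.73]
 [ 0.28 -0.23]
 [-0.17 -0.24]]
scene res
 [[-0.05  0.44]
 [-0.19  0.11]
 [ 0.71  0.79]
 [ 0.04 -0.23]
 [ 1.05 -1.72]
 [ 0.38 -0.35]]
[ 0.5272 -0.1503] 78.55
top [[0.5671 0.2371 0.004 ]
 [0.5677 0.0525 0.004 ]
 [0.4169 0.0499 0.004 ]
 [0.4163 0.231  0.004 ]] [0.492  0.1426 0.004 ]
scene [[0.569  0.0601 0.004 ]
 [0.4188 0.059  0.004 ]
 [0.4188 0.2368 0.004 ]
 [0.5687 0.2396 0.004 ]] [0.4938 0.1489 0.004 ]
handle [0.5586 0.0045 0.033 ]
rackL [0.72  0.135 0.   ] [0.699 0.125 0.08 ]
rackR [ 0.717 -0.13   0.   ] [ 0.696 -0.124  0.08 ]
rackT [0.803 0.135 0.   ] [0.777 0.126 0.08 ]
blue_hand [0.693 0.183 0.   ] [0.673 0.171 0.08 ]
blueL [0.658 0.4   0.   ] [0.641 0.375 0.08 ]
mug [ 0.376 -0.402  0.   ] [ 0.375 -0.381  0.08 ]
st [ 0.661 -0.396  0.   ] [ 0.643 -0.374  0.08 ]
```

```bash
cat > plan.py <<'E'
import numpy as np,json,os,sys
from scipy.spatial.transform import Rotation as Ro, Slerp
F="cmd.json"
def load():
    d=json.load(open(F)); return np.array(d['p']),Ro.from_quat(d['q'])
def save(p,R): json.dump(dict(p=list(map(float,p)),q=list(map(float,R.as_quat()))),open(F,"w"))
if not os.path.exists(F): save([.224,.584,.194],Ro.from_euler('xyz',[-180,0,69.04],degrees=True))
def commit(last_slide,last_dr):
    p,R=load(); save(p+.3*np.array(last_slide),Ro.from_rotvec(np.radians(60)*np.array(last_dr))*R)
def rows(poses,dec=3):
    p0,R0=load(); S=[];D=[];pp=p0;RR=R0
    for p,R in poses:
        s=((p-p0)/.3).round(dec);d=((R*R0.inv()).as_rotvec(degrees=True)/60).round(dec)
        st=np.linalg.norm(p-pp)*1000;an=np.degrees((R*RR.inv()).magnitude())
        if st>50 or an>8.59 or abs(s).max()>1 or abs(d).max()>1: print("LIMIT",st.round(1),an.round(2),s,d)
        pp,RR=p,R;S.append((s+0.).tolist());D.append((d+0.).tolist())
    print(json.dumps(dict(slide=S,dr=D)))
def lin(pt,Rt,n=10,hold=0,frac=1):
    p0,R0=load();sl=Slerp([0,1],Ro.concatenate([R0,Rt]))
    L=[];
    for i in range(1,n+1):
        a=i/n; a=a*a*(3-2*a) if hold=='s' else a
        L.append((p0+(pt-p0)*a*frac,sl(a*frac)))
    return L
yaw=np.radians(78.55);RT=Ro.from_euler('z',yaw);HEEL=np.array([.5272,-.1503,0])
def grip1(a=35,gx=.166,gz=.034):
    a=np.radians(a);tz=np.array([-np.sin(a),0,-np.cos(a)]);tx=np.array([0,-1.,0]);ty=np.cross(tz,tx)
    return np.array([gx,0,gz])+.019*tz, Ro.from_matrix(np.c_[tx,ty,tz])   # in tray frame
def world(lp,lR,th=0,heel=HEEL,lift=0):
    Rt=RT*Ro.from_euler('y',-th,degrees=True)
    return heel+[0,0,lift]+Rt.apply(lp),Rt*lR
E
python3 - <<'E'
from plan import *
p,R=world(*grip1()); tz=R.as_matrix()[:,2]; pre=p-.1*tz
print(p,pre,R.as_euler('xyz',degrees=True))
p0,R0=load(); v=pre-p0; print(v,(R*R0.inv()).as_rotvec(degrees=True))
rows(lin(pre,R,n=20)[:10])
E
```

```text
[0.55798973 0.00171526 0.01843611] [0.56937595 0.05793139 0.10035132] [ 1.45000000e+02  1.27222187e-14 -1.14500000e+01]
[ 0.34537595 -0.52606861 -0.09364868] [-33.27332688 -18.28838521 -77.79793246]
{"slide": [[0.058, -0.088, -0.016], [0.115, -0.175, -0.031], [0.173, -0.263, -0.047], [0.23, -0.351, -0.062], [0.288, -0.438, -0.078], [0.345, -0.526, -0.094], [0.403, -0.614, -0.109], [0.461, -0.701, -0.125], [0.518, -0.789, -0.14], [0.576, -0.877, -0.156]], "dr": [[-0.028, -0.015, -0.065], [-0.055, -0.03, -0.13], [-0.083, -0.046, -0.194], [-0.111, -0.061, -0.259], [-0.139, -0.076, -0.324], [-0.166, -0.091, -0.389], [-0.194, -0.107, -0.454], [-0.222, -0.122, -0.519], [-0.25, -0.137, -0.583], [-0.277, -0.152, -0.648]]}
```

Request:
play_rows --slide '[[0.06, -0.09, 0], [0.12, -0.18, 0], [0.18, -0.27, 0], [0.24, -0.36, 0], [0.3, -0.45, 0], [0.36, -0.54, 0], [0.42, -0.63, 0], [0.48, -0.72, 0], [0.53, -0.81, 0], [0.58, -0.88, 0]]' --dr '[[-0.03, -0.015, -0.065], [-0.055, -0.03, -0.13], [-0.083, -0.045, -0.195], [-0.11, -0.06, -0.26], [-0.14, -0.075, -0.325], [-0.165, -0.09, -0.39], [-0.195, -0.105, -0.455], [-0.22, -0.12, -0.52], [-0.25, -0.135, -0.585], [-0.28, -0.15, -0.65]]' --jaw 1

```text
time_s: 1.9
position: [0.3979, 0.3181, 0.1946]
eef_rot: [162.4, 6.7, 28.5]
ft_force: [0.2, 0.5, 1.0]
finger_gap: 0.0869
```

```bash
python3 - <<'E'
from plan import *
from cell import telemetry
commit([.58,-.88,0],[-.28,-.15,-.65])
s=telemetry.observe();p,R=load();print(s['time_s'],s['qpos'],s['position'],p,s['eef_rot'],R.as_euler('xyz',degrees=True))
p,R=world(*grip1()); tz=R.as_matrix()[:,2]; pre=p-.08*tz
rows(lin(pre,R))
E
```

```text
1.9 [ 36.77557843  27.29076001  91.02752971 -17.34584512  71.68159126
  14.2302516 ] [0.39794136 0.31811259 0.19458297] [0.398 0.32  0.194] [162.40872633   6.66114465  28.45055444] [162.49419555   6.64930335  28.65999488]
{"slide": [[0.056, -0.091, -0.037], [0.113, -0.182, -0.073], [0.169, -0.273, -0.11], [0.225, -0.364, -0.147], [0.282, -0.456, -0.183], [0.338, -0.547, -0.22], [0.395, -0.638, -0.257], [0.451, -0.729, -0.293], [0.507, -0.82, -0.33], [0.564, -0.911, -0.367]], "dr": [[-0.028, -0.016, -0.065], [-0.055, -0.031, -0.129], [-0.083, -0.047, -0.194], [-0.111, -0.062, -0.258], [-0.138, -0.078, -0.323], [-0.166, -0.093, -0.387], [-0.194, -0.109, -0.452], [-0.221, -0.124, -0.516], [-0.249, -0.14, -0.581], [-0.277, -0.155, -0.646]]}
```

Request:
play_rows --slide '[[0.056, -0.09, -0.02], [0.113, -0.18, -0.05], [0.17, -0.273, -0.09], [0.225, -0.364, -0.13], [0.28, -0.456, -0.17], [0.338, -0.547, -0.21], [0.395, -0.638, -0.25], [0.45, -0.729, -0.29], [0.507, -0.82, -0.33], [0.564, -0.911, -0.367]]' --dr '[[-0.028, -0.016, -0.065], [-0.055, -0.031, -0.129], [-0.083, -0.047, -0.194], [-0.111, -0.062, -0.258], [-0.138, -0.078, -0.323], [-0.166, -0.093, -0.387], [-0.194, -0.109, -0.452], [-0.221, -0.124, -0.516], [-0.249, -0.14, -0.581], [-0.277, -0.155, -0.646]]'

```text
time_s: 2.9
position: [0.5674, 0.0454, 0.0836]
eef_rot: [145.0, -0.0, -11.6]
ft_force: [1.1, 0.5, -0.3]
finger_gap: 0.0869
```

```bash
python3 - <<'E'
from plan import *
from h import *
commit([.564,-.911,-.367],[-.277,-.155,-.646])
s=telemetry.observe();p,R=load();print(s['time_s'],s['qpos'],s['position'],p,s['eef_rot'],R.as_euler('xyz',degrees=True))
im=camera("scene");crop(im,240,100,440,250,4,"pics/s1.png")
im=camera("top");crop(im,260,160,400,265,5,"pics/t1.png")
p,R=world(*grip1()); 
rows(lin(p,R))
E
```

```text
2.9 [ 11.19569819  44.34118892  85.34289492 -34.44141964  69.40545158
  40.78143508] [0.56738058 0.04537929 0.08362361] [0.5672 0.0467 0.0839] [ 1.44957566e+02 -4.11780070e-02 -1.16368660e+01] [ 1.44993005e+02  1.30451413e-02 -1.14791381e+01]
{"slide": [[-0.003, -0.015, -0.022], [-0.006, -0.03, -0.044], [-0.009, -0.045, -0.065], [-0.012, -0.06, -0.087], [-0.015, -0.075, -0.109], [-0.018, -0.09, -0.131], [-0.021, -0.105, -0.153], [-0.025, -0.12, -0.175], [-0.028, -0.135, -0.196], [-0.031, -0.15, -0.218]], "dr": [[0.0, 0.0, 0.0], [0.0, 0.0, 0.0], [0.0, 0.0, 0.0], [0.0, 0.0, 0.0], [0.0, 0.0, 0.0], [0.0, 0.0, 0.0], [0.0, 0.0, 0.0], [0.0, 0.0, 0.0], [0.0, 0.0, 0.0], [0.0, 0.0, 0.0]]}
```

View pics/s1.png

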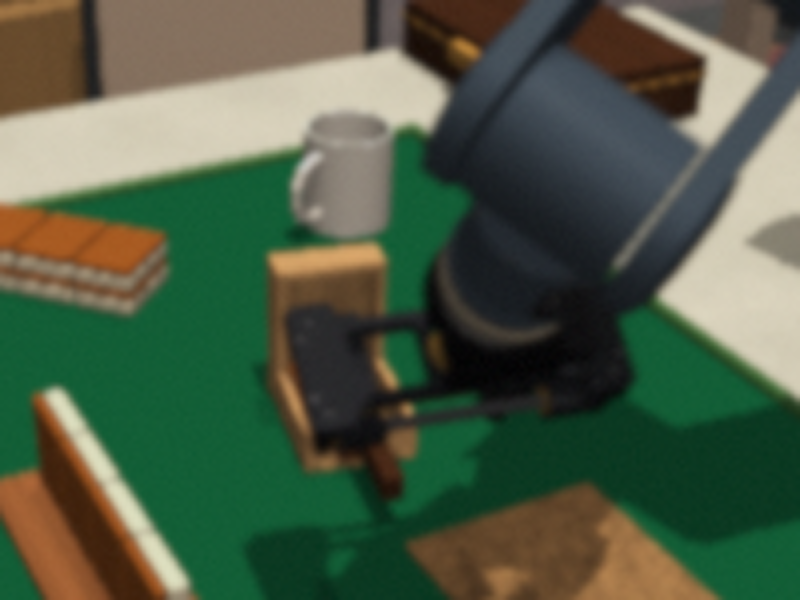

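View pics/t1.png

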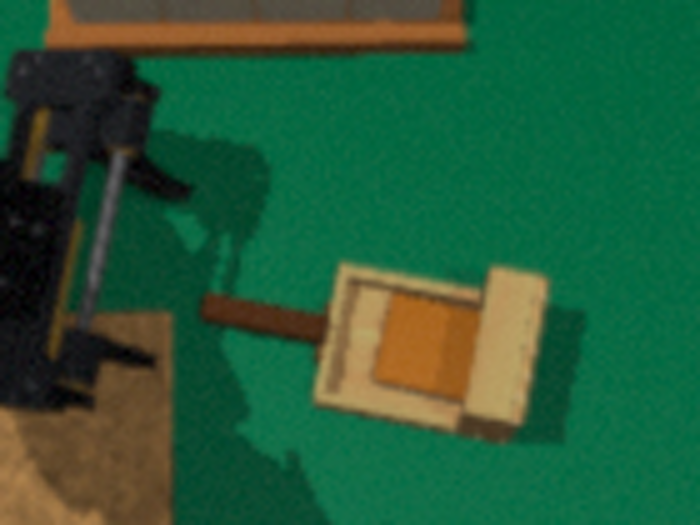

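Request:
play_rows --slide '[[-0.003, -0.015, -0.022], [-0.006, -0.03, -0.044], [-0.009, -0.045, -0.065], [-0.012, -0.06, -0.087], [-0.015, -0.075, -0.109], [-0.018, -0.09, -0.131], [-0.021, -0.105, -0.153], [-0.025, -0.12, -0.175], [-0.03, -0.15, -0.218], [-0.03, -0.15, -0.218]]' --dr '[[0, 0, 0], [0, 0, 0], [0, 0, 0], [0, 0, 0], [0, 0, 0], [0, 0, 0], [0, 0, 0], [0, 0, 0], [0, 0, 0], [0, 0, 0]]'

```text
time_s: 4.0
position: [0.5559, 0.0, 0.017]
eef_rot: [144.9, 0.2, -11.6]
ft_force: [-0.4, -0.5, 0.6]
finger_gap: 0.0875
```

```bash
python3 - <<'E'
from plan import *
from h import *
commit([-.03,-.15,-.218],[0,0,0])
s=telemetry.observe();p,R=load();print(s['time_s'],s['position'],p,s['ft_force'])
im=camera("scene");crop(im,270,120,420,232,5,"pics/s2.png")
im=camera("top");crop(im,270,180,390,265,6,"pics/t2.png")
E
```

```text
4.0 [5.55906001e-01 3.51134181e-06 1.70439719e-02] [0.5582 0.0017 0.0185] [-0.39339559 -0.5107879   0.63984369]
```

View pics/s2.png

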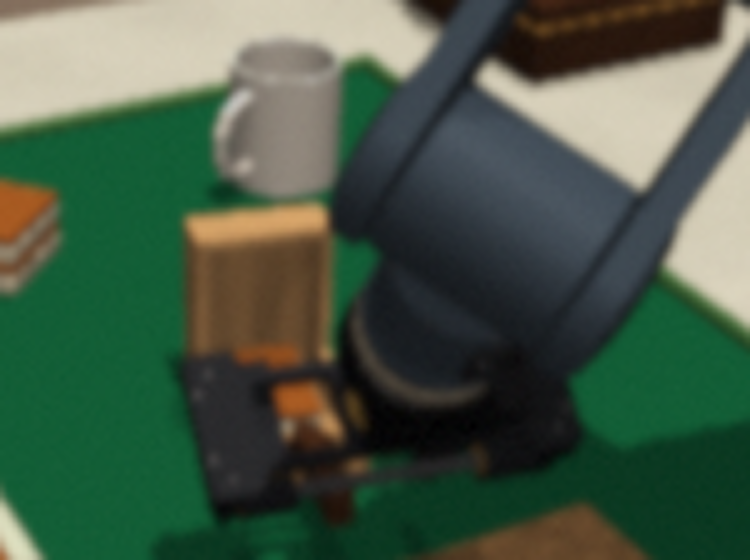

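View pics/t2.png

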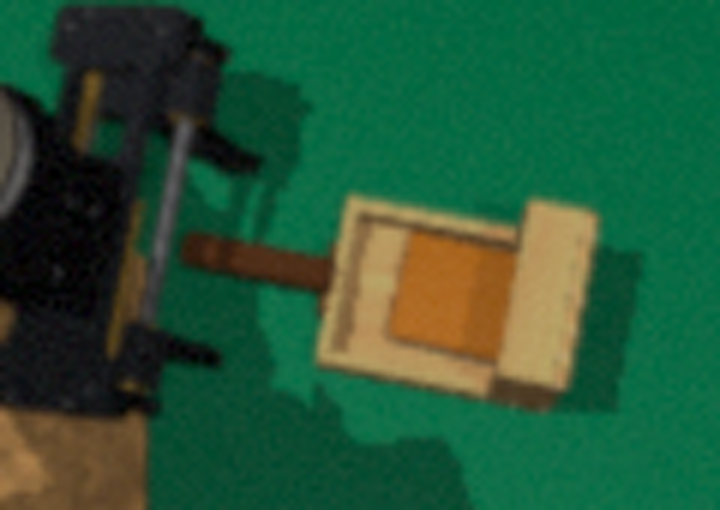

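Request:
play_rows --slide '[[0, 0, 0], [0, 0, 0], [0, 0, 0], [0, 0, 0], [0, 0, 0], [0, 0, 0], [0, 0, 0], [0, 0, 0], [0, 0, 0], [0, 0, 0]]' --dr '[[0, 0, 0], [0, 0, 0], [0, 0, 0], [0, 0, 0], [0, 0, 0], [0, 0, 0], [0, 0, 0], [0, 0, 0], [0, 0, 0], [0, 0, 0]]' --jaw -1

```text
time_s: 5.1
position: [0.558, 0.0014, 0.0188]
eef_rot: [145.0, -0.0, -11.5]
ft_force: [-0.1, -0.5, -0.9]
finger_gap: 0.0153
```

```bash
python3 - <<'E'
from plan import *
from h import *
s=telemetry.observe();p,R=load();print(s['time_s'],s['position'],p,s['ft_force'],s['finger_gap'],s['qpos'])
lp,lR=grip1()
p0,R0=load(); w0,Rw0=world(lp,lR)
off=p0-w0
rows([(world(lp,lR,th)[0]+off+[0,0,.0015*min(1,th/5)],world(lp,lR,th)[1]) for th in np.linspace(3,30,10)])
E
```

```text
5.1 [0.55796674 0.00137101 0.01881301] [0.5582 0.0017 0.0185] [-0.10149307 -0.49980742 -0.93889827] 0.015301797924573248 [  7.36172015  48.78111244  89.89525646 -38.60927742  60.45531656
  44.08824514]
{"slide": [[-0.001, -0.004, 0.03], [-0.002, -0.009, 0.059], [-0.003, -0.016, 0.085], [-0.005, -0.024, 0.111], [-0.007, -0.033, 0.137], [-0.009, -0.043, 0.162], [-0.011, -0.055, 0.186], [-0.014, -0.068, 0.21], [-0.017, -0.083, 0.233], [-0.02, -0.098, 0.255]], "dr": [[0.049, -0.01, 0.0], [0.098, -0.02, 0.0], [0.147, -0.03, 0.0], [0.196, -0.04, 0.0], [0.245, -0.05, 0.0], [0.294, -0.06, 0.0], [0.343, -0.07, 0.0], [0.392, -0.08, 0.0], [0.441, -0.09, 0.0], [0.49, -0.1, 0.0]]}
```

Request:
play_rows --slide '[[-0.001, -0.004, 0.03], [-0.002, -0.009, 0.059], [-0.003, -0.016, 0.085], [-0.005, -0.024, 0.111], [-0.007, -0.033, 0.137], [-0.009, -0.043, 0.162], [-0.011, -0.055, 0.186], [-0.014, -0.068, 0.21], [-0.017, -0.083, 0.233], [-0.02, -0.098, 0.255]]' --dr '[[0.049, -0.01, 0], [0.098, -0.02, 0], [0.147, -0.03, 0], [0.196, -0.04, 0], [0.245, -0.05, 0], [0.294, -0.06, 0], [0.343, -0.07, 0], [0.392, -0.08, 0], [0.441, -0.09, 0], [0.49, -0.1, 0]]'

```text
time_s: 6.1
position: [0.5514, -0.0284, 0.0956]
eef_rot: [175.1, -0.0, -11.4]
ft_force: [-0.1, -0.1, -2.2]
finger_gap: 0.0149
```

```bash
python3 - <<'E'
from plan import *
from h import *
commit([-.02,-.098,.255],[.49,-.1,0])
s=telemetry.observe();p,R=load();print(s['time_s'],s['position'],p,s['ft_force'],s['finger_gap'],s['qpos'])
im=camera("scene");crop(im,270,100,420,212,5,"pics/s3.png")
lp,lR=grip1()
rows([(world(lp,lR,th)[0]+[0,0,.0015],world(lp,lR,th)[1]) for th in np.linspace(33,60,10)])
E
```

```text
6.1 [ 0.55137375 -0.0283859   0.09557875] [ 0.5522 -0.0277  0.095 ] [-0.14360586 -0.12075584 -2.23123084] 0.014922228108040045 [-11.53668142  32.94672071  97.16271573  -6.40554042  50.05814226
   4.03512434]
{"slide": [[-0.004, -0.017, 0.021], [-0.007, -0.034, 0.042], [-0.011, -0.053, 0.061], [-0.015, -0.072, 0.08], [-0.019, -0.093, 0.097], [-0.024, -0.114, 0.114], [-0.028, -0.137, 0.129], [-0.033, -0.16, 0.143], [-0.038, -0.183, 0.155], [-0.043, -0.207, 0.167]], "dr": [[0.049, -0.01, 0.001], [0.098, -0.02, 0.001], [0.147, -0.03, 0.001], [0.196, -0.039, 0.001], [0.245, -0.049, 0.001], [0.294, -0.059, 0.001], [0.343, -0.069, 0.001], [0.392, -0.079, 0.001], [0.441, -0.089, 0.001], [0.49, -0.099, 0.001]]}
```

View pics/s3.png

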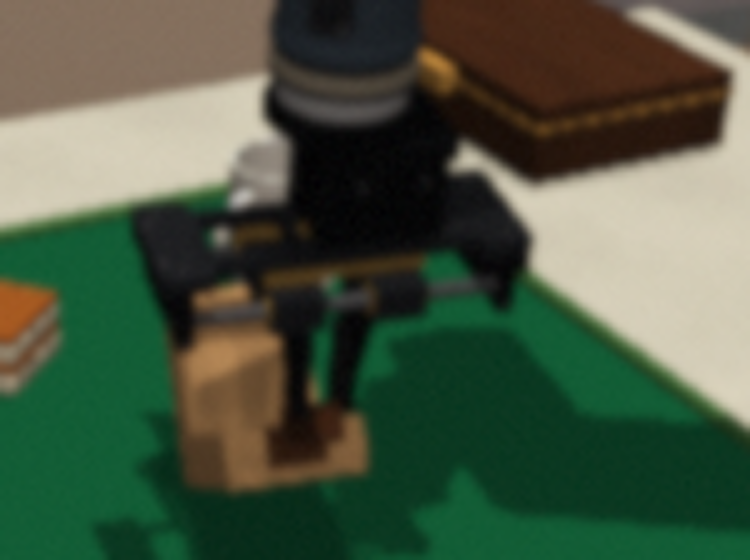

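Tipping works: the tray is about 30° up, and the bar is held between the fingers at crop (310,430). I'll keep going.

Request:
play_rows --slide '[[-0.004, -0.017, 0.021], [-0.007, -0.034, 0.042], [-0.011, -0.053, 0.061], [-0.015, -0.072, 0.08], [-0.019, -0.093, 0.097], [-0.024, -0.114, 0.114], [-0.028, -0.137, 0.129], [-0.033, -0.16, 0.143], [-0.038, -0.183, 0.155], [-0.043, -0.207, 0.167]]' --dr '[[0.049, -0.01, 0], [0.098, -0.02, 0], [0.147, -0.03, 0], [0.196, -0.039, 0], [0.245, -0.049, 0], [0.294, -0.059, 0], [0.343, -0.069, 0], [0.392, -0.079, 0], [0.441, -0.089, 0], [0.49, -0.099, 0]]'

```text
time_s: 7.15
position: [0.5381, -0.0903, 0.1448]
eef_rot: [-155.0, 0.1, -11.5]
ft_force: [-0.6, -1.0, -3.7]
finger_gap: 0.0147
```

```bash
python3 - <<'E'
from plan import *
from h import *
commit([-.043,-.207,.167],[.49,-.099,0])
s=telemetry.observe();p,R=load();print(s['time_s'],s['position'],p,s['ft_force'],s['finger_gap'],s['qpos'])
im=camera("scene");crop(im,270,100,420,212,5,"pics/s4.png")
lp,lR=grip1()
rows([(world(lp,lR,th)[0]+[0,0,.0015],world(lp,lR,th)[1]) for th in np.linspace(62.8,88,10)])
E
```

```text
7.15 [ 0.53808914 -0.09034745  0.1448198 ] [ 0.5393 -0.0898  0.1451] [-0.59637463 -1.03549268 -3.65586678] 0.014717580486690642 [-35.57399891  31.44863016  95.97874666  25.01324785  65.66825907
 -37.17025544]
{"slide": [[-0.004, -0.024, 0.009], [-0.009, -0.047, 0.018], [-0.014, -0.071, 0.025], [-0.019, -0.095, 0.031], [-0.024, -0.12, 0.035], [-0.029, -0.145, 0.039], [-0.034, -0.169, 0.041], [-0.039, -0.194, 0.042], [-0.044, -0.219, 0.042], [-0.049, -0.244, 0.04]], "dr": [[0.046, -0.01, 0.001], [0.092, -0.019, 0.0], [0.137, -0.028, 0.0], [0.183, -0.037, 0.0], [0.229, -0.047, 0.0], [0.274, -0.056, 0.0], [0.32, -0.065, 0.0], [0.366, -0.074, 0.0], [0.412, -0.084, 0.0], [0.457, -0.093, 0.0]]}
```

View pics/s4.png

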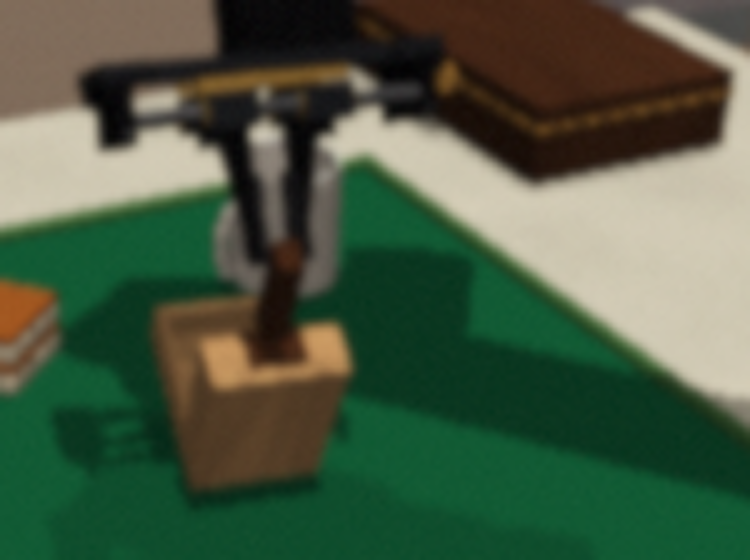

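Request:
play_rows --slide '[[-0.004, -0.024, 0.009], [-0.009, -0.047, 0.018], [-0.014, -0.071, 0.025], [-0.019, -0.095, 0.031], [-0.024, -0.12, 0.035], [-0.029, -0.145, 0.039], [-0.034, -0.169, 0.041], [-0.039, -0.194, 0.042], [-0.044, -0.219, 0.042], [-0.049, -0.244, 0.04]]' --dr '[[0.046, -0.01, 0], [0.092, -0.019, 0], [0.137, -0.028, 0], [0.183, -0.037, 0], [0.229, -0.047, 0], [0.274, -0.056, 0], [0.32, -0.065, 0], [0.366, -0.074, 0], [0.412, -0.084, 0], [0.457, -0.093, 0]]'

```text
time_s: 8.2
position: [0.5237, -0.1635, 0.1558]
eef_rot: [-127.1, 0.2, -11.4]
ft_force: [-0.1, 0.8, -3.6]
finger_gap: 0.0154
```

```bash
python3 - <<'E'
from plan import *
from h import *
commit([-.049,-.244,.04],[.457,-.093,0])
s=telemetry.observe();p,R=load();print(s['time_s'],s['position'],p,s['ft_force'],s['finger_gap'],s['qpos'])
im=camera("scene");crop(im,270,100,420,212,5,"pics/s5.png")
im=camera("top");crop(im,290,180,410,265,6,"pics/t5.png")
lp,lR=grip1()
rows([(world(lp,lR,th)[0]+[0,0,l],world(lp,lR,th)[1]) for th,l in zip([88.5,89,89.5]+[90]*7,[.0015]*3+[.001,.0005,0,0,0,0,0])])
E
```

```text
8.2 [ 0.52365984 -0.163489    0.15576861] [ 0.5246 -0.163   0.1571] [-0.0761122   0.76890741 -3.64940682] 0.015366110645595687 [-52.05546772  43.48247167  87.64907148  37.1360693   89.70440864
 -54.99417547]
{"slide": [[-0.001, -0.005, 0.0], [-0.002, -0.009, -0.001], [-0.003, -0.013, -0.001], [-0.004, -0.018, -0.003], [-0.004, -0.018, -0.005], [-0.004, -0.018, -0.007], [-0.004, -0.018, -0.007], [-0.004, -0.018, -0.007], [-0.004, -0.018, -0.007], [-0.004, -0.018, -0.007]], "dr": [[0.009, -0.002, 0.0], [0.017, -0.003, 0.0], [0.025, -0.005, 0.0], [0.033, -0.007, 0.0], [0.033, -0.007, 0.0], [0.033, -0.007, 0.0], [0.033, -0.007, 0.0], [0.033, -0.007, 0.0], [0.033, -0.007, 0.0], [0.033, -0.007, 0.0]]}
```

View pics/s5.png

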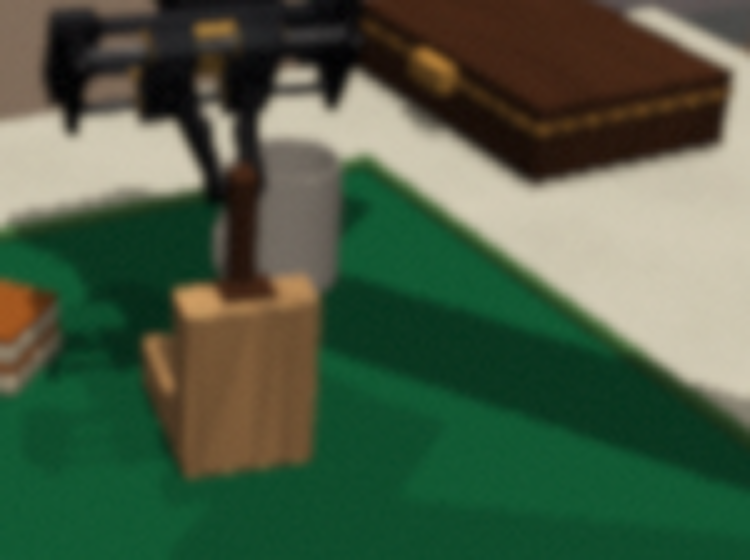

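View pics/t5.png

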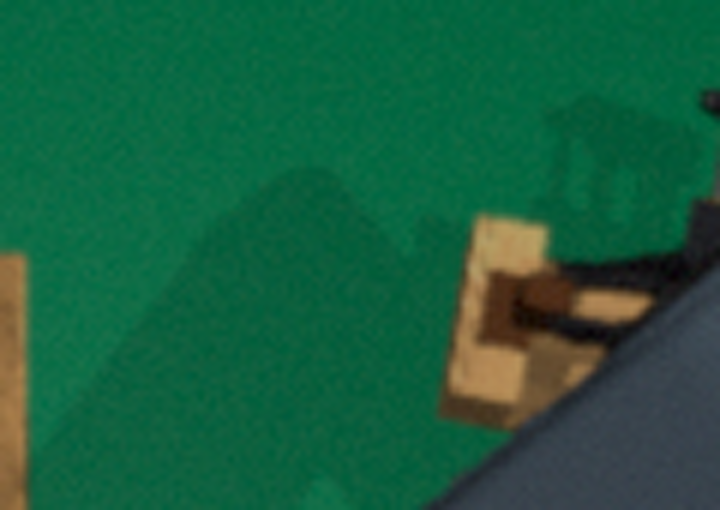

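Request:
play_rows --slide '[[-0.001, -0.005, 0], [-0.002, -0.009, -0.001], [-0.003, -0.013, -0.001], [-0.004, -0.018, -0.003], [-0.004, -0.018, -0.005], [-0.004, -0.018, -0.006], [-0.004, -0.018, -0.007], [-0.004, -0.018, -0.008], [-0.004, -0.018, -0.009], [-0.004, -0.018, -0.009]]' --dr '[[0.009, -0.002, 0], [0.017, -0.003, 0], [0.025, -0.005, 0], [0.033, -0.007, 0], [0.033, -0.007, 0], [0.033, -0.007, 0], [0.033, -0.007, 0], [0.033, -0.007, 0], [0.033, -0.007, 0], [0.033, -0.007, 0]]'

```text
time_s: 9.3
position: [0.5229, -0.1688, 0.1547]
eef_rot: [-125.0, -0.0, -11.5]
ft_force: [-0.8, 0.3, -4.2]
finger_gap: 0.015
```

```bash
python3 - <<'E'
from plan import *
from h import *
commit([-.004,-.018,-.009],[.033,-.007,0])
s=telemetry.observe();p,R=load();print(s['time_s'],s['position'],p,s['ft_force'],s['ft_torque'],s['finger_gap'])
im=camera("scene");crop(im,270,100,420,212,5,"pics/s6.png")
E
```

```text
9.3 [ 0.52291601 -0.16875694  0.15474177] [ 0.5234 -0.1684  0.1544] [-0.77611838  0.28892739 -4.20354619] [-1.2126437   0.3178955  -0.04403231] 0.014998262353473958
```

View pics/s6.png

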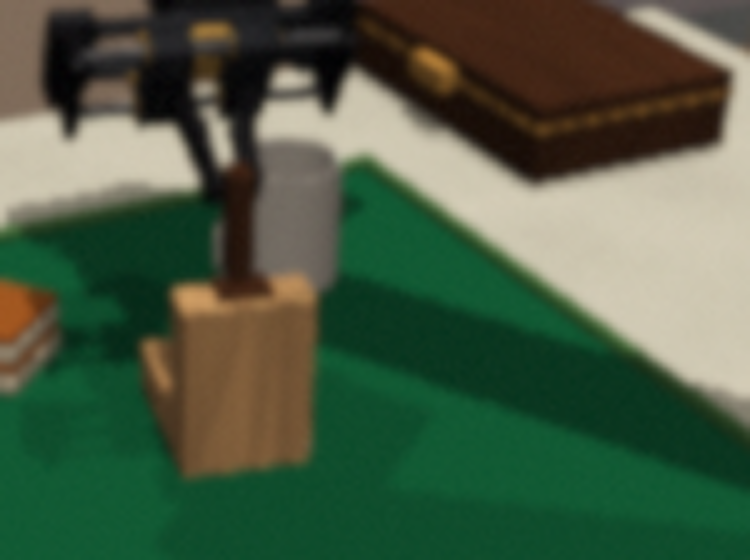

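Request:
play_rows --slide '[[0, 0, -0.001], [0, 0, -0.002], [0, 0, -0.003], [0, 0, -0.004], [0, 0, -0.005], [0, 0, -0.006], [0, 0, -0.007], [0, 0, -0.008], [0, 0, -0.008], [0, 0, -0.008]]' --dr '[[0, 0, 0], [0, 0, 0], [0, 0, 0], [0, 0, 0], [0, 0, 0], [0, 0, 0], [0, 0, 0], [0, 0, 0], [0, 0, 0], [0, 0, 0]]'

```text
time_s: 10.35
position: [0.5235, -0.1688, 0.1539]
eef_rot: [-124.9, -0.1, -11.5]
ft_force: [-0.2, -2.4, 5.8]
finger_gap: 0.0149
```

Request:
play_rows --slide '[[0, 0, 0], [0, 0, 0], [0, 0, 0], [0, 0, 0], [0, 0, 0], [0, 0, 0], [0, 0, 0], [0, 0, 0], [0, 0, 0], [0, 0, 0]]' --dr '[[0, 0, 0], [0, 0, 0], [0, 0, 0], [0, 0, 0], [0, 0, 0], [0, 0, 0], [0, 0, 0], [0, 0, 0], [0, 0, 0], [0, 0, 0]]' --jaw 0.4

```text
time_s: 11.35
position: [0.5229, -0.1688, 0.1523]
eef_rot: [-125.0, -0.0, -11.5]
ft_force: [-0.6, 1.2, -0.2]
finger_gap: 0.0606
```

```bash
python3 - <<'E'
from plan import *
from h import *
commit([0,0,-.008],[0,0,0])
s=telemetry.observe();p,R=load();print(s['time_s'],s['position'],p,s['ft_force'],s['finger_gap'])
tz=R.as_matrix()[:,2];print(tz)
rows(lin(p-.12*tz,R))
E
```

```text
11.35 [ 0.52294954 -0.16878069  0.15234466] [ 0.5234 -0.1684  0.152 ] [-0.55694913  1.24113888 -0.19306701] 0.060593781007771456
[ 0.16312996  0.80273446 -0.57359044]
{"slide": [[-0.007, -0.032, 0.023], [-0.013, -0.064, 0.046], [-0.02, -0.096, 0.069], [-0.026, -0.128, 0.092], [-0.033, -0.161, 0.115], [-0.039, -0.193, 0.138], [-0.046, -0.225, 0.161], [-0.052, -0.257, 0.184], [-0.059, -0.289, 0.206], [-0.065, -0.321, 0.229]], "dr": [[0.0, 0.0, 0.0], [0.0, 0.0, 0.0], [0.0, 0.0, 0.0], [0.0, 0.0, 0.0], [0.0, 0.0, 0.0], [0.0, 0.0, 0.0], [0.0, 0.0, 0.0], [0.0, 0.0, 0.0], [0.0, 0.0, 0.0], [0.0, 0.0, 0.0]]}
```

Request:
play_rows --slide '[[-0.007, -0.032, 0.023], [-0.013, -0.064, 0.046], [-0.02, -0.096, 0.069], [-0.026, -0.128, 0.092], [-0.033, -0.161, 0.115], [-0.035, -0.175, 0.16], [-0.035, -0.18, 0.22], [-0.035, -0.18, 0.28], [-0.035, -0.18, 0.34], [-0.035, -0.18, 0.4]]' --dr '[[0, 0, 0], [0, 0, 0], [0, 0, 0], [0, 0, 0], [0, 0, 0], [0, 0, 0], [0, 0, 0], [0, 0, 0], [0, 0, 0], [0, 0, 0]]'

```text
time_s: 12.35
position: [0.5125, -0.2223, 0.2744]
eef_rot: [-125.0, -0.1, -11.4]
ft_force: [-0.4, 0.3, -0.4]
finger_gap: 0.061
```

```bash
python3 - <<'E'
from plan import *
from h import *
commit([-.035,-.18,.4],[0,0,0])
s=telemetry.observe();p,R=load();print(s['time_s'],s['position'],p,s['ft_force'],s['qpos'])
im=camera("scene");crop(im,290,120,400,212,7,"pics/s7.png")
im=camera("top");crop(im,300,180,420,265,6,"pics/t7.png")
E
```

```text
12.35 [ 0.51245401 -0.22229575  0.27436839] [ 0.5129 -0.2224  0.272 ] [-0.44441866  0.26447596 -0.38771245] [-56.45524205  37.65298992  78.27186782  36.97918874 105.64607541
 -48.71361361]
```

View pics/s7.png

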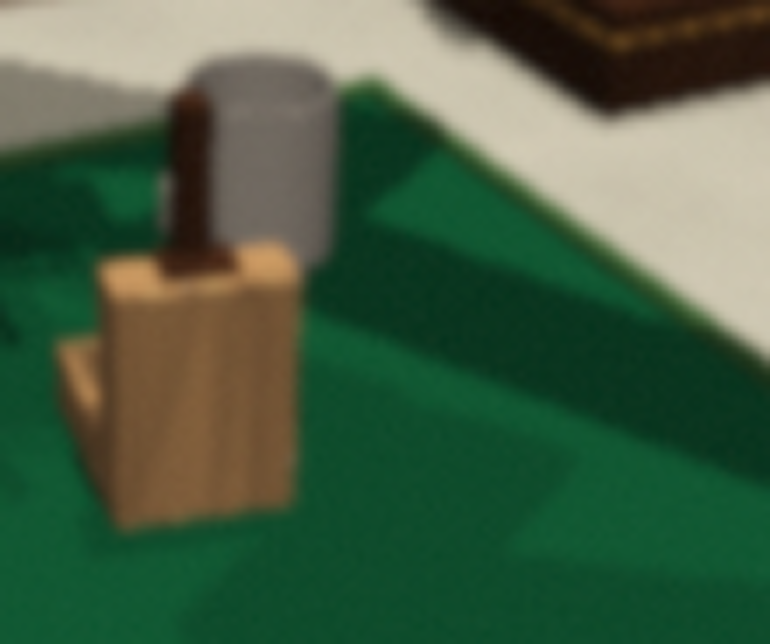

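View pics/t7.png

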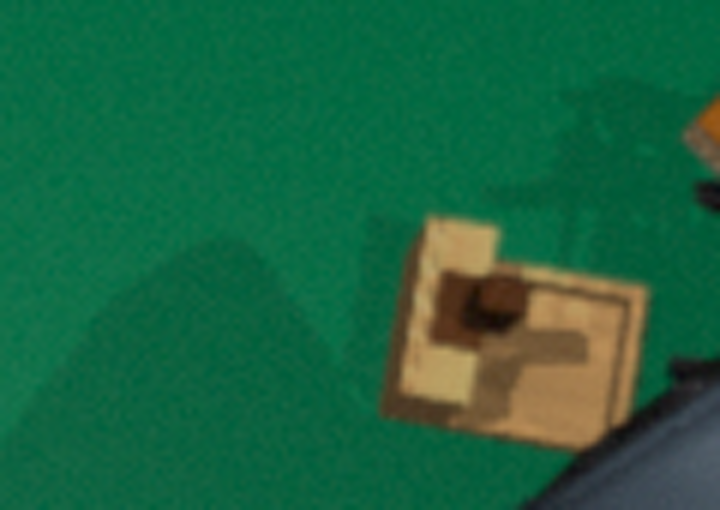

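```bash
cat > fit1.py <<'E'
from h import *
from scipy.optimize import least_squares
def ct(u,v,s,l,t): return np.array([(u+.5)/s-.5+l,(v+.5)/s-.5+t])
tk=[(427,216,116,-41,0),(500,228,116,-41,32),(397,398,116,41,0),(475,405,116,41,32),(650,288,32,-41,116),(505,298,190,0,33)]
sk=[(110,300,116,-41,0),(300,280,116,41,0),(122,530,0,-41,0),(295,505,0,41,0),(98,262,116,-41,32),(192,95,190,0,33)]
A=np.array([k[2:] for k in tk])/1e3; At=np.array([ct(k[0],k[1],6,300,180) for k in tk])
B=np.array([k[2:] for k in sk])/1e3; Bt=np.array([ct(k[0],k[1],7,290,120) for k in sk])
def f(p,full=False):
    R=Ro.from_euler('zy',[p[2],-np.pi/2]).as_matrix()@Ro.from_euler('y',0).as_matrix();
    R=(Ro.from_euler('z',p[2])*Ro.from_euler('y',-np.pi/2)).as_matrix();T=np.array([p[0],p[1],0])
    a=proj("top",A@R.T+T)-At;b=proj("scene",B@R.T+T)-Bt
    if full: print("top res\n",a.round(2));print("scene res\n",b.round(2))
    return np.r_[a.ravel(),b.ravel()]
s=least_squares(f,[.527,-.15,1.37],x_scale=[.01,.01,.1],loss='soft_l1')
f(s.x,True);print(s.x[:2].round(4),np.degrees(s.x[2]).round(2))
E
python3 fit1.py
```

```text
top res
 [[ 0.25  0.23]
 [-0.41  0.29]
 [ 0.37 -0.8 ]
 [-0.99  0.14]
 [-0.59  0.06]
 [ 0.28 -0.48]]
scene res
 [[ 0.9  -0.41]
 [ 0.33 -0.85]
 [-0.59 -0.25]
 [-0.2  -0.36]
 [-0.04  0.14]
 [-0.19 -0.4 ]]
[ 0.5246 -0.1547] 78.92
```

```bash
cat >> plan.py <<'E'
def down(yaw): return Ro.from_euler('xyz',[180,0,yaw],degrees=True)
E
python3 - <<'E'
from plan import *
p,R=load()
T=np.array([.519,-.186,.25]);Rd=down(78.7)
print((Rd*R.inv()).magnitude()*57.3)
rows(lin(T,Rd,n=16)[:10])
E
```

```text
102.45359692431688
{"slide": [[0.001, 0.008, -0.005], [0.003, 0.015, -0.009], [0.004, 0.023, -0.014], [0.005, 0.03, -0.018], [0.006, 0.038, -0.023], [0.008, 0.045, -0.027], [0.009, 0.053, -0.032], [0.01, 0.061, -0.037], [0.011, 0.068, -0.041], [0.013, 0.076, -0.046]], "dr": [[-0.053, -0.035, 0.086], [-0.105, -0.07, 0.172], [-0.158, -0.105, 0.258], [-0.211, -0.14, 0.344], [-0.263, -0.175, 0.43], [-0.316, -0.21, 0.516], [-0.369, -0.245, 0.602], [-0.421, -0.28, 0.688], [-0.474, -0.315, 0.774], [-0.526, -0.35, 0.86]]}
```

Request:
play_rows --slide '[[0, 0.01, 0], [0, 0.015, 0], [0, 0.02, 0], [0.005, 0.03, 0], [0.005, 0.04, 0], [0.01, 0.045, 0], [0.01, 0.05, 0], [0.01, 0.06, 0], [0.01, 0.07, 0], [0.013, 0.076, 0]]' --dr '[[-0.053, -0.035, 0.086], [-0.105, -0.07, 0.172], [-0.158, -0.105, 0.258], [-0.211, -0.14, 0.344], [-0.263, -0.175, 0.43], [-0.316, -0.21, 0.516], [-0.369, -0.245, 0.602], [-0.421, -0.28, 0.688], [-0.474, -0.315, 0.774], [-0.526, -0.35, 0.86]]'

```text
time_s: 13.45
position: [0.5162, -0.1994, 0.2719]
eef_rot: [-160.2, -10.8, 45.7]
ft_force: [-0.9, 0.6, -0.0]
finger_gap: 0.0608
```

```bash
python3 - <<'E'
from plan import *
from h import *
commit([.013,.076,0],[-.526,-.35,.86])
s=telemetry.observe();p,R=load();print(s['time_s'],s['position'],p,s['eef_rot'],R.as_euler('xyz',degrees=True),s['qpos'])
rows(lin(np.array([.519,-.186,.24]),down(78.7)))
E
```

```text
13.45 [ 0.5161546  -0.19936832  0.27193145] [ 0.5168 -0.1996  0.272 ] [-160.24641834  -10.79998112   45.7189676 ] [-160.16372527  -10.84152851   45.45567618] [-39.91328318  28.64692448  76.06359682  11.66569715  94.48497685
 -88.57604859]
{"slide": [[0.001, 0.005, -0.011], [0.001, 0.009, -0.021], [0.002, 0.014, -0.032], [0.003, 0.018, -0.043], [0.004, 0.023, -0.053], [0.004, 0.027, -0.064], [0.005, 0.032, -0.075], [0.006, 0.036, -0.085], [0.007, 0.041, -0.096], [0.007, 0.045, -0.107]], "dr": [[-0.032, -0.021, 0.052], [-0.063, -0.042, 0.103], [-0.095, -0.063, 0.155], [-0.127, -0.084, 0.206], [-0.158, -0.105, 0.258], [-0.19, -0.126, 0.309], [-0.221, -0.147, 0.361], [-0.253, -0.168, 0.412], [-0.285, -0.189, 0.464], [-0.316, -0.21, 0.516]]}
```

Request:
play_rows --slide '[[0, 0.005, -0.01], [0, 0.01, -0.02], [0, 0.014, -0.03], [0.003, 0.018, -0.04], [0.004, 0.023, -0.05], [0.004, 0.027, -0.06], [0.005, 0.032, -0.07], [0.006, 0.036, -0.085], [0.007, 0.041, -0.096], [0.007, 0.045, -0.107]]' --dr '[[-0.032, -0.021, 0.052], [-0.063, -0.042, 0.103], [-0.095, -0.063, 0.155], [-0.127, -0.084, 0.206], [-0.158, -0.105, 0.258], [-0.19, -0.126, 0.309], [-0.221, -0.147, 0.361], [-0.253, -0.168, 0.412], [-0.285, -0.189, 0.464], [-0.316, -0.21, 0.516]]'

```text
time_s: 14.45
position: [0.518, -0.1858, 0.2396]
eef_rot: [-180.0, 0.0, 78.9]
ft_force: [-0.4, -0.3, -0.2]
finger_gap: 0.0611
```

```bash
python3 - <<'E'
from plan import *
from h import *
commit([.007,.045,-.107],[-.316,-.21,.516])
s=telemetry.observe();p,R=load();print(s['time_s'],s['position'],p,s['eef_rot'],R.as_euler('xyz',degrees=True),s['qpos'])
im=camera("scene");crop(im,270,80,420,192,5,"pics/s8.png")
im=camera("top");crop(im,300,180,420,265,6,"pics/t8.png")
print(proj("top",[[.518,-.188,.19],p]),proj("scene",[[.518,-.188,.19],p]))
E
```

```text
14.45 [ 0.51798656 -0.18581997  0.23964075] [ 0.5189 -0.1861  0.2399] [-1.79978970e+02  2.93551622e-02  7.88821060e+01] [-1.79987114e+02 -9.44043691e-03  7.87248664e+01] [-3.13498296e+01  2.14701358e+01  8.97420010e+01 -3.73445880e-02
  6.87974483e+01 -1.10218421e+02]
[[384.37070292 228.84982599]
 [386.22531077 225.69379639]] [[316.73575719 132.61592309]
 [316.92860008 116.60759163]]
```

View pics/s8.png

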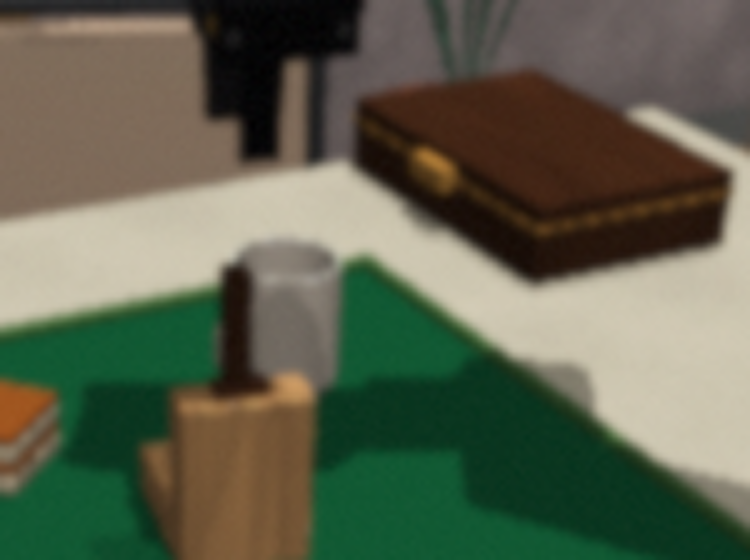

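View pics/t8.png

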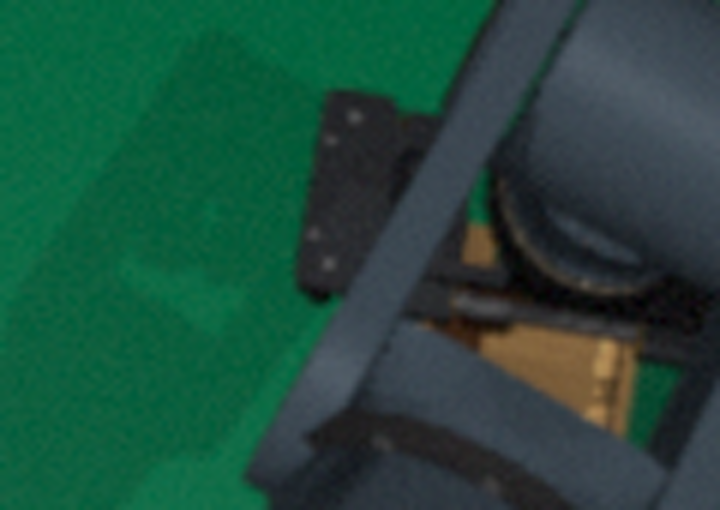

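```bash
python3 - <<'E'
from h import *
p=np.array([.5184,-.186,.2398]);d=np.array([.196,.98,0])
for o in(.031,.045): print((proj("scene",p+d*o)-[270,80])*5+2)
print((proj("scene",[[.518,-.188,.19],[.520,-.184,.19]])-[270,80])*5+2)
from plan import *
p,R=load(); rows(lin(np.array([.5185,-.186,.149]),down(78.7),n=9)); 
E
```

```text
[[252.53598824 205.23375615]]
[[259.56672933 214.63871179]]
[[235.67878593 265.07961546]
 [235.72367052 268.20671257]]
{"slide": [[0.0, 0.0, -0.034], [0.0, 0.0, -0.067], [0.0, 0.0, -0.101], [-0.001, 0.0, -0.135], [-0.001, 0.0, -0.168], [-0.001, 0.0, -0.202], [-0.001, 0.0, -0.236], [-0.001, 0.0, -0.269], [-0.001, 0.0, -0.303]], "dr": [[0.0, 0.0, 0.0], [0.0, 0.0, 0.0], [0.0, 0.0, 0.0], [0.0, 0.0, 0.0], [0.0, 0.0, 0.0], [0.0, 0.0, 0.0], [0.0, 0.0, 0.0], [0.0, 0.0, 0.0], [0.0, 0.0, 0.0]]}
```

```bash
python3 - <<'E'
from h import *
from plan import down
R1=Ro.from_euler('xyz',[145,0,-11.5],degrees=True).as_matrix();p=np.array([.557,.001,.018])
for sg in(-1,1):
  for b in (0,-.02,-.04): print("t2",sg,b,(proj("top",p+R1@[sg*.0435,0,b])-[270,180])*6+2.5)
R5=Ro.from_euler('xyz',[-127.1,0,-11.4],degrees=True).as_matrix();p=np.array([.524,-.163,.1565])
for b in (0,-.02,-.04): print("s5",b,(proj("scene",p+R5@[.008,0,b])-[270,100])*5+2,(proj("top",p+R5@[.008,0,b])-[290,180])*6+2.5)
E
```

```text
t2 -1 0 [[238.74240387 356.95746802]]
t2 -1 -0.02 [[214.47980489 348.57579101]]
t2 -1 -0.04 [[189.64413354 339.9961423 ]]
t2 1 0 [[272.5009527  184.78374986]]
t2 1 -0.02 [[248.89532768 174.50694504]]
t2 1 -0.04 [[224.73836171 163.99011169]]
s5 0 [[232.11166714 237.48424776]] [[504.65136812 275.71587163]]
s5 -0.02 [[225.06102728 207.1688573 ]] [[543.63918006 278.37987614]]
s5 -0.04 [[218.08957937 177.19396576]] [[583.42289497 281.09826403]]
```

```bash
python3 - <<'E'
from h import *
im=camera("scene");crop(im,250,20,390,140,5,"pics/s9.png")
p=np.array([.5184,-.186,.2398]);d=np.array([.196,.98,0])
for o in(.031,.045):
  for b in(0,.02,.05): print(o,b,(proj("scene",p+d*o+[0,0,b])-[250,20])*5+2)
E
```

```text
0.031 0 [[352.53598824 505.23375615]]
0.031 0.02 [[353.07994392 470.7339594 ]]
0.031 0.05 [[353.91868902 417.5374644 ]]
0.045 0 [[359.56672933 514.63871179]]
0.045 0.02 [[360.19498511 479.85635988]]
0.045 0.05 [[361.1640163  426.20753609]]
```

View pics/s9.png

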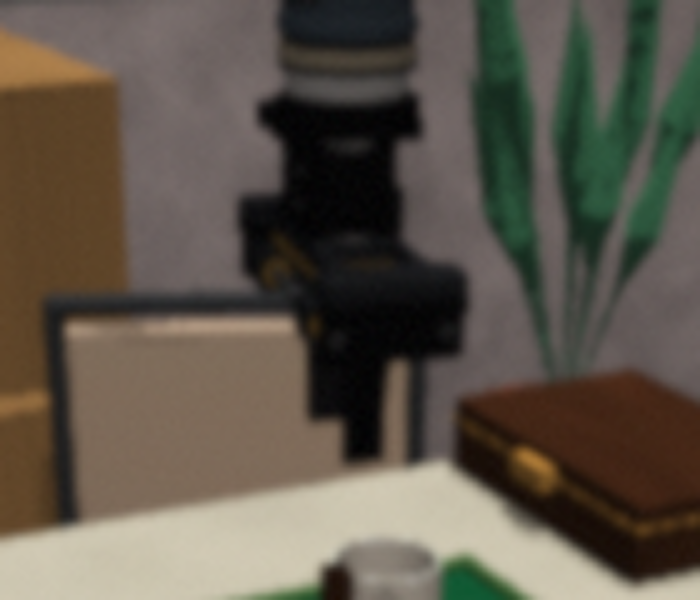

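Request:
play_rows --slide '[[0, 0, -0.04], [0, 0, -0.08], [0, 0, -0.12], [0, 0, -0.16], [0, 0, -0.2], [0, 0, -0.24], [0, 0, -0.28], [0, 0, -0.32], [0, 0, -0.35], [0, 0, -0.35]]' --dr '[[0, 0, 0], [0, 0, 0], [0, 0, 0], [0, 0, 0], [0, 0, 0], [0, 0, 0], [0, 0, 0], [0, 0, 0], [0, 0, 0], [0, 0, 0]]'

```text
time_s: 15.6
position: [0.5175, -0.1859, 0.1337]
eef_rot: [-179.8, -0.1, 78.7]
ft_force: [-0.3, -0.3, 0.0]
finger_gap: 0.061
```

```bash
python3 - <<'E'
from plan import *
from h import *
commit([0,0,-.35],[0,0,0])
s=telemetry.observe();p,R=load();print(s['time_s'],s['position'],p,s['ft_force'])
im=camera("scene");crop(im,270,100,390,200,6,"pics/s10.png")
print((proj("scene",p)-[270,100])*6)
E
```

```text
15.6 [ 0.51750796 -0.18593142  0.13372747] [ 0.5189 -0.1861  0.1349] [-0.28318054 -0.31236956  0.04980938]
[[279.44407574 299.75558386]]
```

View pics/s10.png

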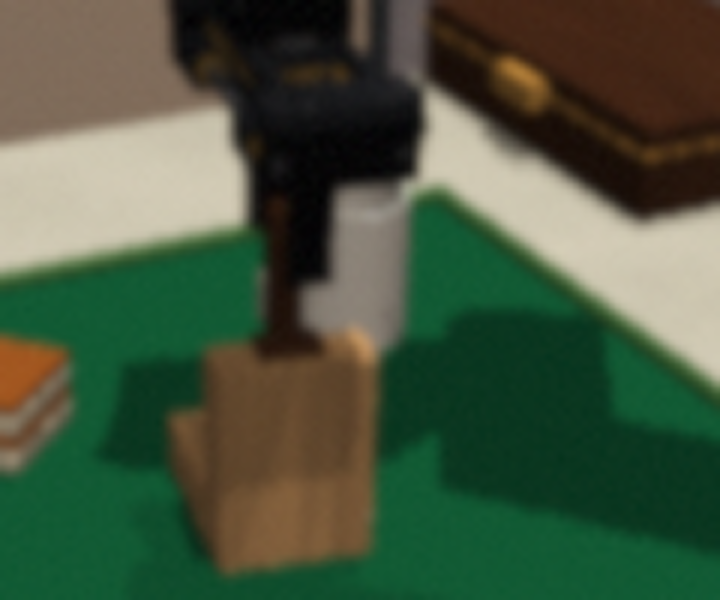

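```bash
python3 - <<'E'
from plan import *
from h import *
im=camera("scene")
c=im[105:165,290:350].astype(float)
c=np.clip((c/255)**.45*255,0,255).astype(np.uint8)
cv2.imwrite("pics/s11.png",cv2.resize(c,None,fx=10,fy=10,interpolation=cv2.INTER_CUBIC))
p,R=load()
d=np.array([.196,.98,0]);w=np.array([-.98,.196,0])
for sg in(1,-1):
  for b in(0,.025): print(sg,b,(proj("scene",[p+sg*d*.031+[0,0,b]+w*q*.0095 for q in(-1,1)])-[290,105])*10)
print((proj("scene",[[.5184,-.187,.19],[.5184,-.187,.116]])-[290,105])*10)
E
```

```text
1 0 [[262.90584794 498.98660387]
 [325.09022009 491.64373993]]
1 0.025 [[263.69929736 421.51977632]
 [326.6891005  414.40860308]]
-1 0 [[208.76734207 409.22592596]
 [268.43873059 402.56311297]]
-1 0.025 [[208.84981787 334.0946331 ]
 [269.26249103 327.65224296]]
[[267.68509066 277.65876847]
 [265.27052966 504.36124942]]
```

View pics/s11.png

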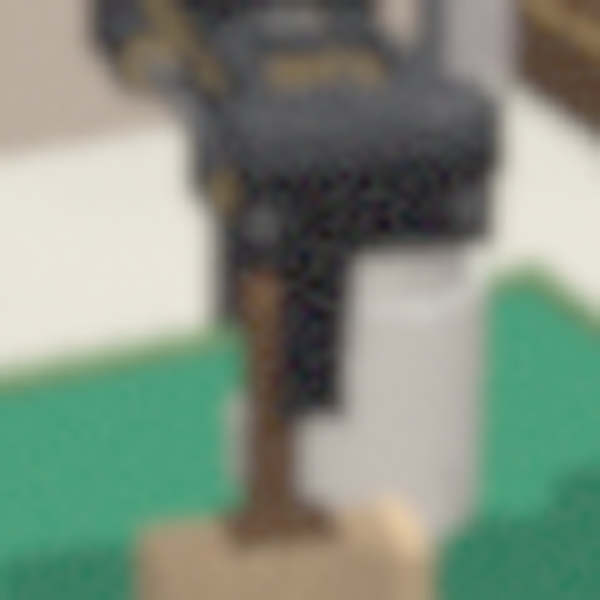

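Request:
play_rows --slide '[[0.002, 0, 0], [0.004, 0, 0], [0.006, 0, 0], [0.008, -0.001, 0], [0.01, -0.002, 0], [0.01, -0.002, 0], [0.01, -0.002, 0], [0.01, -0.002, 0], [0.01, -0.002, 0], [0.01, -0.002, 0]]' --dr '[[0, 0, 0], [0, 0, 0], [0, 0, 0], [0, 0, 0], [0, 0, 0], [0, 0, 0], [0, 0, 0], [0, 0, 0], [0, 0, 0], [0, 0, 0]]' --jaw -1

```text
time_s: 16.7
position: [0.5215, -0.1869, 0.1352]
eef_rot: [-180.0, -0.0, 78.7]
ft_force: [0.8, 2.0, -0.4]
finger_gap: 0.0218
```

```bash
python3 - <<'E'
from plan import *
from h import *
commit([.01,-.002,0],[0,0,0])
s=telemetry.observe();p,R=load();print(s['time_s'],s['position'],p,s['ft_force'],s['ft_torque'],s['finger_gap'])
im=camera("scene");crop(im,270,100,390,200,6,"pics/s12.png")
E
```

```text
16.7 [ 0.52145384 -0.18687978  0.13522997] [ 0.5219 -0.1867  0.1349] [ 0.83632471  1.98035256 -0.3717522 ] [ 0.12743393 -0.08233382  0.02105138] 0.021775653443315123
```

View pics/s12.png

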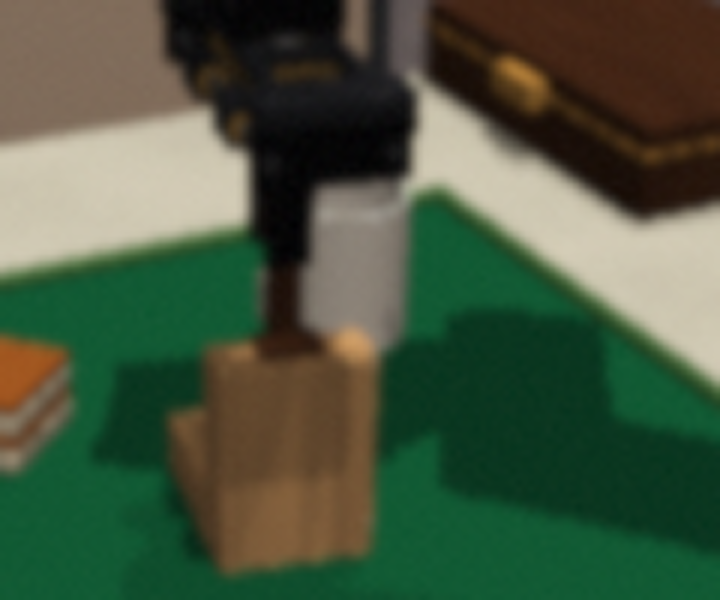

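Request:
play_rows --slide '[[0, 0, 0.005], [0, 0, 0.02], [0, 0, 0.045], [0, 0, 0.075], [0, 0, 0.11], [0, 0, 0.145], [0, 0, 0.175], [0, 0, 0.2], [0, 0, 0.215], [0, 0, 0.22]]' --dr '[[0, 0, 0], [0, 0, 0], [0, 0, 0], [0, 0, 0], [0, 0, 0], [0, 0, 0], [0, 0, 0], [0, 0, 0], [0, 0, 0], [0, 0, 0]]'

```text
time_s: 17.75
position: [0.5217, -0.1872, 0.2019]
eef_rot: [180.0, 0.0, 78.7]
ft_force: [-0.9, -0.5, -4.5]
finger_gap: 0.0217
```

```bash
python3 - <<'E'
from plan import *
from h import *
commit([0,0,.22],[0,0,0])
s=telemetry.observe();p,R=load();print(s['time_s'],s['position'],p,s['ft_force'],s['ft_torque'],s['finger_gap'])
im=camera("scene");crop(im,270,80,390,180,6,"pics/s13.png")
E
```

```text
17.75 [ 0.52167256 -0.18718171  0.20192852] [ 0.5219 -0.1867  0.2009] [-0.87363788 -0.46559962 -4.5162643 ] [ 0.0129957  -0.01536689  0.01877869] 0.02173978292398878
```

View pics/s13.png

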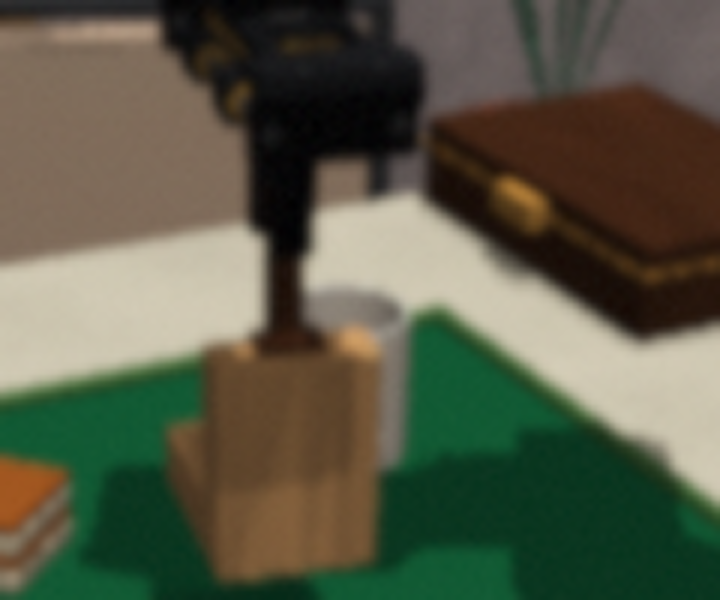

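Request:
play_rows --slide '[[0, 0, 0], [0, 0, 0], [0, 0, 0], [0, 0, 0], [0, 0, 0], [0, 0, 0], [0, 0, 0], [0, 0, 0], [0, 0, 0], [0, 0, 0]]' --dr '[[0.01, -0.002, 0], [0.03, -0.006, 0], [0.06, -0.012, 0], [0.095, -0.019, 0], [0.13, -0.026, 0], [0.165, -0.033, 0], [0.195, -0.039, 0], [0.22, -0.044, 0], [0.24, -0.048, 0], [0.25, -0.05, 0]]'

```text
time_s: 18.8
position: [0.5213, -0.1875, 0.201]
eef_rot: [-180.0, -15.4, 78.7]
ft_force: [-1.0, -0.1, -3.5]
finger_gap: 0.0216
```

Request:
play_rows --slide '[[0, 0, 0], [0, 0, 0], [0, 0, 0], [0, 0, 0], [0, 0, 0], [0, 0, 0], [0, 0, 0], [0, 0, 0], [0, 0, 0], [0, 0, 0]]' --dr '[[0.02, -0.004, 0], [0.045, -0.009, 0], [0.07, -0.014, 0], [0.095, -0.019, 0], [0.12, -0.024, 0], [0.145, -0.029, 0], [0.17, -0.034, 0], [0.19, -0.038, 0], [0.2, -0.04, 0], [0.2, -0.04, 0]]'

```text
time_s: 19.8
position: [0.5213, -0.1874, 0.201]
eef_rot: [-180.0, -27.6, 78.7]
ft_force: [-0.0, 0.1, -3.9]
finger_gap: 0.0217
```

```bash
python3 - <<'E'
from plan import *
from h import *
commit([0,0,0],[.25,-.05,0]);commit([0,0,0],[.2,-.04,0])
s=telemetry.observe();p,R=load();print(s['time_s'],s['position'],p,s['ft_force'],s['ft_torque'],s['finger_gap'],s['eef_rot'],s['qpos'])
im=camera("scene");crop(im,270,80,390,180,6,"pics/s14.png")
im=camera("top");crop(im,300,180,420,265,6,"pics/t14.png")
E
```

```text
19.8 [ 0.52133317 -0.18741248  0.2009852 ] [ 0.5219 -0.1867  0.2009] [-0.01313694  0.11867408 -3.92149204] [-0.79489131  0.12239639 -0.01484961] 0.02173454166670096 [-179.98545135  -27.56451748   78.69043213] [ -45.32276902   30.13988469   88.11432134   22.99554554   78.96242312
 -131.93017454]
```

View pics/s14.png

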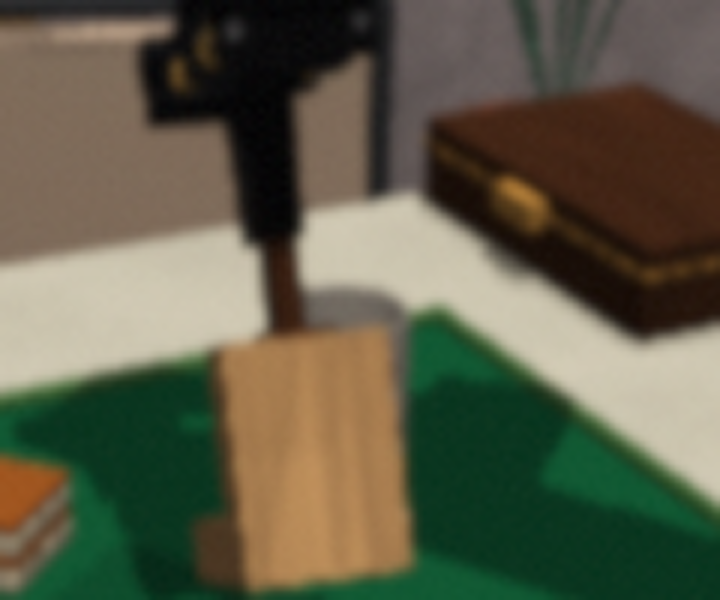

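View pics/t14.png

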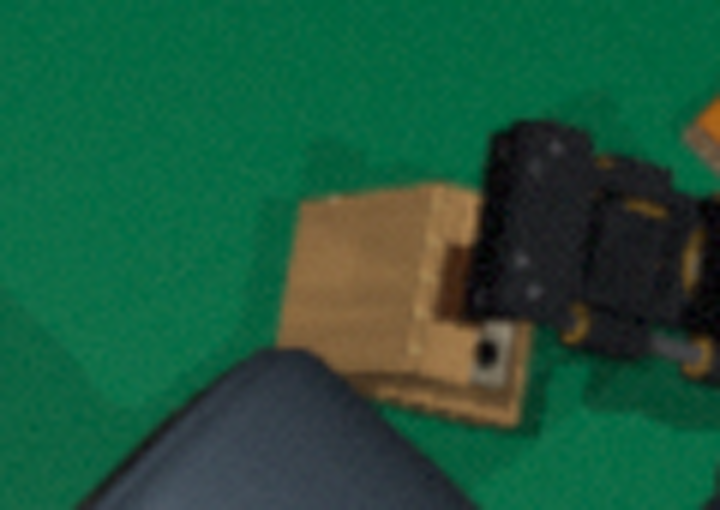

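Request:
play_rows --slide '[[0, 0, 0], [0, 0, 0], [0, 0, 0], [0, 0, 0], [0, 0, 0], [0, 0, 0], [0, 0, 0], [0, 0, 0], [0, 0, 0], [0, 0, 0]]' --dr '[[-0.02, 0.004, 0], [-0.06, 0.012, 0], [-0.11, 0.022, 0], [-0.17, 0.034, 0], [-0.23, 0.046, 0], [-0.29, 0.058, 0], [-0.345, 0.069, 0], [-0.39, 0.078, 0], [-0.43, 0.086, 0], [-0.45, 0.09, 0]]'

```text
time_s: 20.9
position: [0.5213, -0.1848, 0.2018]
eef_rot: [-180.0, -0.0, 78.8]
ft_force: [0.1, 0.5, -5.1]
finger_gap: 0.0221
```

```bash
python3 - <<'E'
from plan import *
from h import *
commit([0,0,0],[-.45,.09,0])
s=telemetry.observe();p,R=load();print(s['time_s'],s['position'],p,s['ft_force'],s['ft_torque'],s['finger_gap'],s['eef_rot'],R.as_euler('xyz',degrees=True))
L=lin(np.array([.494,.172,.20]),down(90),n=20,hold='s')
rows(L[:10])
im=camera("top");crop(im,300,180,420,265,6,"pics/t15.png")
E
```

```text
20.9 [ 0.52127493 -0.18482383  0.20184335] [ 0.5219 -0.1867  0.2009] [ 0.11278552  0.53118309 -5.09534308] [ 0.07137902 -0.03120108  0.02607569] 0.02205974838094962 [-1.79987783e+02 -1.88439397e-03  7.88157994e+01] [-1.79987114e+02 -9.44043691e-03  7.87248664e+01]
{"slide": [[-0.001, 0.009, 0.0], [-0.003, 0.033, 0.0], [-0.006, 0.073, 0.0], [-0.01, 0.124, 0.0], [-0.015, 0.187, 0.0], [-0.02, 0.258, -0.001], [-0.026, 0.337, -0.001], [-0.033, 0.421, -0.001], [-0.04, 0.508, -0.001], [-0.047, 0.598, -0.002]], "dr": [[0.0, 0.0, 0.001], [0.0, 0.0, 0.005], [0.0, 0.0, 0.011], [0.0, 0.0, 0.02], [0.0, 0.0, 0.029], [0.0, 0.0, 0.041], [0.0, 0.0, 0.053], [0.0, 0.0, 0.066], [0.0, 0.0, 0.08], [0.0, 0.0, 0.094]]}
```

View pics/t15.png

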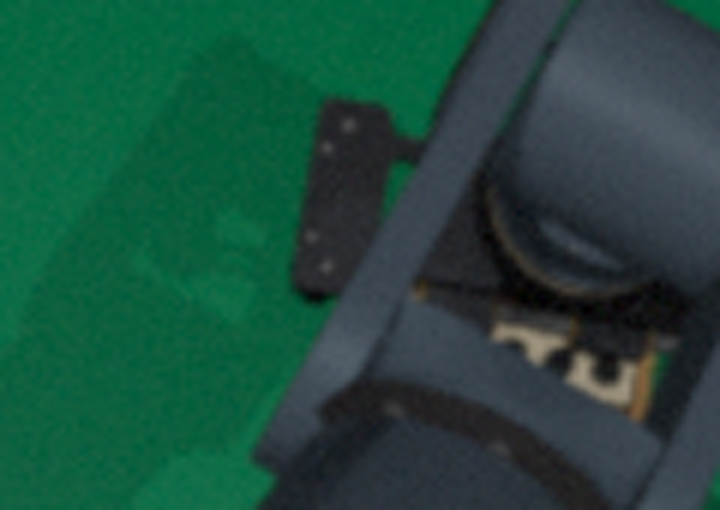

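```bash
python3 - <<'E'
from plan import *
L=lin(np.array([.494,.172,.20]),down(90),n=30,hold='s')
rows(L[:10])
E
```

```text
{"slide": [[0.0, 0.004, 0.0], [-0.001, 0.015, 0.0], [-0.003, 0.033, 0.0], [-0.005, 0.058, 0.0], [-0.007, 0.089, 0.0], [-0.01, 0.124, 0.0], [-0.013, 0.165, 0.0], [-0.016, 0.21, -0.001], [-0.02, 0.258, -0.001], [-0.024, 0.31, -0.001]], "dr": [[0.0, 0.0, 0.001], [0.0, 0.0, 0.002], [0.0, 0.0, 0.005], [0.0, 0.0, 0.009], [0.0, 0.0, 0.014], [0.0, 0.0, 0.02], [0.0, 0.0, 0.026], [0.0, 0.0, 0.033], [0.0, 0.0, 0.041], [0.0, 0.0, 0.049]]}
```

Request:
play_rows --slide '[[0, 0.004, 0], [0, 0.015, 0], [-0.003, 0.033, 0], [-0.005, 0.058, 0], [-0.007, 0.09, 0], [-0.01, 0.125, 0], [-0.013, 0.165, 0], [-0.016, 0.21, 0], [-0.02, 0.26, 0], [-0.024, 0.31, 0]]' --dr '[[0, 0, 0], [0, 0, 0.002], [0, 0, 0.005], [0, 0, 0.009], [0, 0, 0.014], [0, 0, 0.02], [0, 0, 0.026], [0, 0, 0.033], [0, 0, 0.041], [0, 0, 0.049]]'

```text
time_s: 21.95
position: [0.514, -0.0925, 0.2013]
eef_rot: [-180.0, -0.0, 81.7]
ft_force: [0.1, 0.5, -3.6]
finger_gap: 0.0219
```

Request:
play_rows --slide '[[-0.004, 0.055, 0], [-0.008, 0.112, 0], [-0.012, 0.17, 0], [-0.016, 0.228, 0], [-0.02, 0.286, 0], [-0.025, 0.344, 0], [-0.03, 0.402, 0], [-0.035, 0.46, 0], [-0.04, 0.517, 0], [-0.045, 0.572, 0]]' --dr '[[0, 0, 0.009], [0, 0, 0.018], [0, 0, 0.027], [0, 0, 0.036], [0, 0, 0.045], [0, 0, 0.054], [0, 0, 0.063], [0, 0, 0.072], [0, 0, 0.081], [0, 0, 0.09]]'

```text
time_s: 22.95
position: [0.5003, 0.0792, 0.2013]
eef_rot: [-180.0, -0.0, 87.1]
ft_force: [0.6, -0.1, -3.7]
finger_gap: 0.0221
```

Request:
play_rows --slide '[[-0.004, 0.05, 0], [-0.008, 0.1, 0], [-0.011, 0.145, 0], [-0.014, 0.185, 0], [-0.017, 0.22, 0], [-0.019, 0.25, 0], [-0.021, 0.275, 0], [-0.023, 0.295, 0], [-0.024, 0.308, 0], [-0.024, 0.313, 0]]' --dr '[[0, 0, 0.009], [0, 0, 0.017], [0, 0, 0.025], [0, 0, 0.031], [0, 0, 0.037], [0, 0, 0.041], [0, 0, 0.045], [0, 0, 0.047], [0, 0, 0.049], [0, 0, 0.049]]'

```text
time_s: 23.95
position: [0.4935, 0.1717, 0.2012]
eef_rot: [-180.0, -0.0, 90.0]
ft_force: [-0.2, -0.7, -3.5]
finger_gap: 0.0216
```

```bash
python3 - <<'E'
from plan import *
from h import *
commit([-.024,.31,0],[0,0,.049]);commit([-.045,.572,0],[0,0,.09]);commit([-.024,.313,0],[0,0,.049])
s=telemetry.observe();p,R=load();print(s['time_s'],s['position'],p,s['ft_force'],s['ft_torque'],s['finger_gap'],s['eef_rot'],R.as_euler('xyz',degrees=True))
im=camera("scene");crop(im,320,110,470,290,4,"pics/s16.png")
im=camera("top");crop(im,210,180,330,285,5,"pics/t16.png")
E
```

```text
23.95 [0.49349379 0.17165416 0.20123461] [0.494  0.1718 0.2009] [-0.2476546  -0.70443457 -3.49777967] [ 0.11757342 -0.00712809 -0.02587165] 0.02163581104523533 [-1.79984995e+02 -5.29997683e-03  9.00175439e+01] [-1.79987114e+02 -9.44043691e-03  9.00048664e+01]
```

View pics/s16.png

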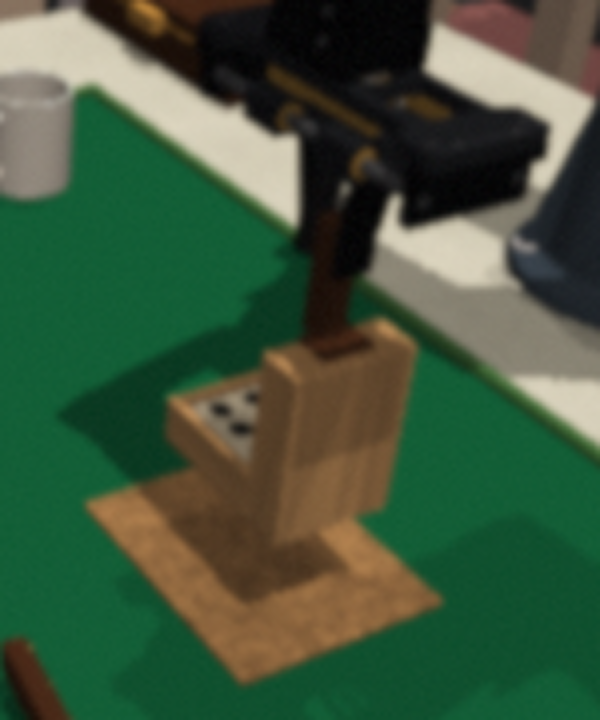

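View pics/t16.png

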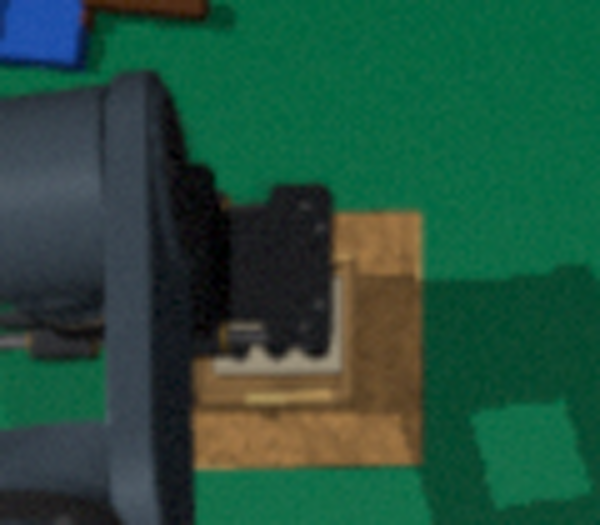

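```bash
cat > fit2.py <<'E'
from h import *
from scipy.optimize import least_squares
def ct(u,v,s,l,t): return np.array([(u+.5)/s-.5+l,(v+.5)/s-.5+t])
tk=[(355,262,32,-41,116),(351,403,32,41,116)]
sk=[(272,543,0,-41,0),(387,509,0,41,0),(297,382,116,-41,0),(415,346,116,41,0),(263,352,116,-41,32),(383,320,116,41,32),(168,400,32,-41,116),(170,442,0,-41,116)]
A=np.array([k[2:] for k in tk])/1e3; At=np.array([ct(k[0],k[1],5,210,180) for k in tk])
B=np.array([k[2:] for k in sk])/1e3; Bt=np.array([ct(k[0],k[1],4,320,110) for k in sk])
def f(p,full=False,wt=1):
    R=(Ro.from_euler('z',p[2])*Ro.from_euler('y',-np.pi/2)).as_matrix();T=p[[0,1,3]]
    a=proj("top",A@R.T+T)-At;b=proj("scene",B@R.T+T)-Bt
    if full: print("top res\n",a.round(2));print("scene res\n",b.round(2))
    return np.r_[a.ravel()*wt,b.ravel()]
for wt in(1,0):
    s=least_squares(f,[.494,.2,1.57,.066],x_scale=[.01,.01,.1,.01],loss='soft_l1',kwargs=dict(wt=wt))
    f(s.x,True);p=s.x;print(p[:2].round(4),np.degrees(p[2]).round(2),p[3].round(4),"board centre",(p[:2]-.058*np.array([np.cos(p[2]),np.sin(p[2])])).round(4))
E
python3 fit2.py
```

```text
top res
 [[ 0.07 -0.91]
 [ 0.22  0.57]]
scene res
 [[ 0.04  1.08]
 [-0.44 -0.13]
 [ 0.13  0.28]
 [ 0.89  0.35]
 [ 0.04  0.25]
 [-0.25 -0.16]
 [ 0.69 -0.77]
 [-0.8  -1.06]]
[0.4897 0.2037] 88.91 0.0636 board centre [0.4886 0.1457]
top res
 [[ 1.13 -0.06]
 [ 1.42  1.38]]
scene res
 [[ 0.11  0.89]
 [-0.6  -0.35]
 [ 0.17  0.3 ]
 [ 0.66  0.34]
 [ 0.07  0.32]
 [-0.46 -0.11]
 [ 0.71 -0.72]
 [-0.77 -1.06]]
[0.4871 0.2008] 89.15 0.061 board centre [0.4863 0.1428]
```

Request:
play_rows --slide '[[0.003, 0.001, -0.01], [0.008, 0.003, -0.03], [0.012, 0.005, -0.055], [0.015, 0.006, -0.085], [0.017, 0.007, -0.115], [0.017, 0.007, -0.145], [0.017, 0.007, -0.165], [0.017, 0.007, -0.18], [0.017, 0.007, -0.19], [0.017, 0.007, -0.193]]' --dr '[[0, 0, 0], [0, 0, 0], [0, 0, 0], [0, 0, 0], [0, 0, 0], [0, 0, 0], [0, 0, 0], [0, 0, 0], [0, 0, 0], [0, 0, 0]]'

```text
time_s: 25.05
position: [0.4985, 0.1736, 0.1431]
eef_rot: [-180.0, -0.0, 90.0]
ft_force: [-0.1, 0.7, -4.3]
finger_gap: 0.0215
```

```bash
python3 - <<'E'
from plan import *
from h import *
commit([.017,.007,-.193],[0,0,0])
s=telemetry.observe();p,R=load();print(s['time_s'],s['position'],p,s['ft_force'],s['ft_torque'])
im=camera("scene");crop(im,320,150,450,290,5,"pics/s17.png")
im=camera("top");crop(im,220,200,310,285,8,"pics/t17.png")
E
```

```text
25.05 [0.49852309 0.1735518  0.14310141] [0.4991 0.1739 0.143 ] [-0.14873274  0.72506926 -4.30534997] [ 0.05480446  0.01111155 -0.05099986]
```

View pics/s17.png

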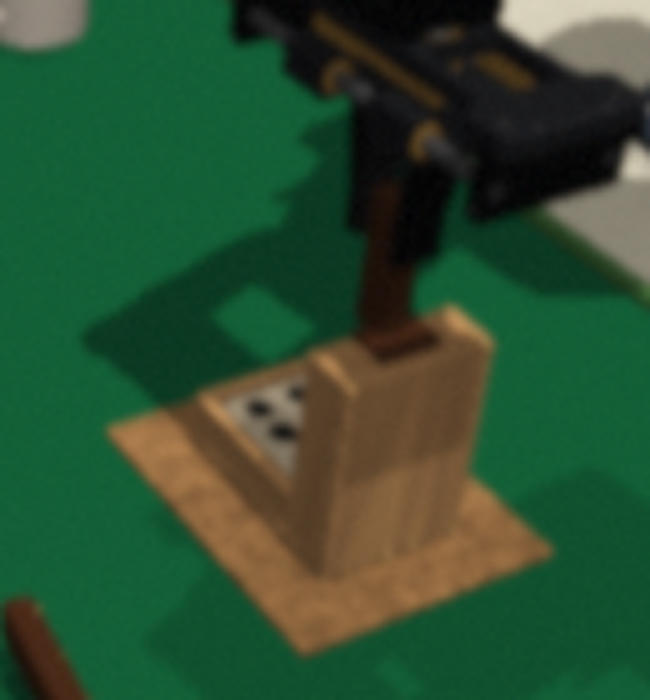

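View pics/t17.png

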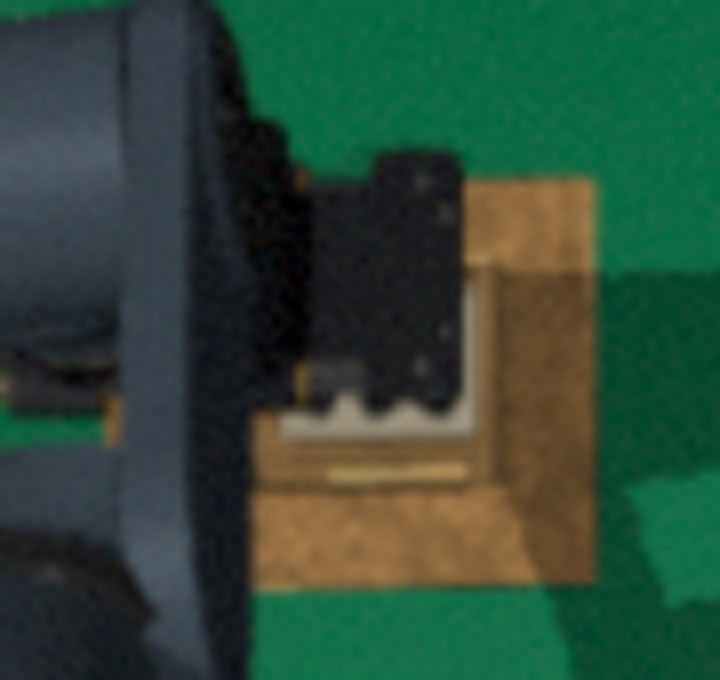

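```bash
python3 - <<'E'
from h import *
def ct(u,v,s,l,t): return np.array([(u+.5)/s-.5+l,(v+.5)/s-.5+t])
T=lambda u,v,z: unproj("top",ct(u,v,8,220,200),z)[:2].round(4)
S=lambda u,v,z: unproj("scene",ct(u,v,5,320,150),z)[:2].round(4)
print("pad top R",T(596,180,.004),T(596,585,.004)); print("rim",T(495,263,.04),T(492,488,.04))
P=[S(107,430,.004),S(307,656,.004),S(553,549,.004)];print("pad scene",P)
for z in(.004,.008): print("heel scene",S(328,578,z),S(460,530,z),"far",S(205,395,z+.032))
E
```

```text
pad top R [0.5676 0.0553] [0.4178 0.0556]
rim [0.5321 0.0897] [0.4511 0.0905]
pad scene [array([0.5695, 0.0599]), array([0.5682, 0.2405]), array([0.4183, 0.2363])]
heel scene [0.5297 0.2034] [0.4507 0.205 ] far [0.5306 0.0907]
heel scene [0.5326 0.2065] [0.4541 0.2082] far [0.5336 0.0948]
```

Request:
play_rows --slide '[[0.001, 0, -0.002], [0.002, 0, -0.004], [0.003, -0.001, -0.006], [0.003, -0.002, -0.008], [0.003, -0.003, -0.01], [0.003, -0.003, -0.011], [0.003, -0.003, -0.012], [0.003, -0.003, -0.013], [0.003, -0.003, -0.013], [0.003, -0.003, -0.013]]' --dr '[[0, 0, 0], [0, 0, 0], [0, 0, 0], [0, 0, 0], [0, 0, 0], [0, 0, 0], [0, 0, 0], [0, 0, 0], [0, 0, 0], [0, 0, 0]]'

```text
time_s: 26.15
position: [0.4996, 0.1728, 0.1397]
eef_rot: [180.0, -0.0, 90.0]
ft_force: [-1.1, 1.2, -0.3]
finger_gap: 0.022
```

Request:
play_rows --slide '[[0, 0, -0.001], [0, 0, -0.001], [0, 0, -0.001], [0, 0, -0.001], [0, 0, -0.001], [0, 0, -0.001], [0, 0, -0.001], [0, 0, -0.001], [0, 0, -0.001], [0, 0, -0.001]]' --dr '[[0, 0, 0], [0, 0, 0], [0, 0, 0], [0, 0, 0], [0, 0, 0], [0, 0, 0], [0, 0, 0], [0, 0, 0], [0, 0, 0], [0, 0, 0]]'

```text
time_s: 27.15
position: [0.4997, 0.173, 0.1397]
eef_rot: [180.0, -0.0, 90.0]
ft_force: [-2.7, 2.0, 5.8]
finger_gap: 0.022
```

Request:
play_rows --slide '[[0, 0, 0], [0, 0, 0], [0, 0, 0], [0, 0, 0], [0, 0, 0], [0, 0, 0], [0, 0, 0], [0, 0, 0], [0, 0, 0], [0, 0, 0]]' --dr '[[0, 0, 0], [0, 0, 0], [0, 0, 0], [0, 0, 0], [0, 0, 0], [0, 0, 0], [0, 0, 0], [0, 0, 0], [0, 0, 0], [0, 0, 0]]' --jaw 0.3

```text
time_s: 28.15
position: [0.4995, 0.1726, 0.1392]
eef_rot: [-180.0, -0.0, 90.0]
ft_force: [-0.5, 0.3, 0.2]
finger_gap: 0.0566
```

Request:
play_rows --slide '[[0, 0, 0.02], [0, 0, 0.06], [0, 0, 0.1], [0, 0, 0.15], [0, 0, 0.2], [0, 0, 0.26], [0, 0, 0.32], [0, 0, 0.38], [0, 0, 0.42], [0, 0, 0.45]]' --dr '[[0, 0, 0], [0, 0, 0], [0, 0, 0], [0, 0, 0], [0, 0, 0], [0, 0, 0], [0, 0, 0], [0, 0, 0], [0, 0, 0], [0, 0, 0]]'

```text
time_s: 29.15
position: [0.4999, 0.1727, 0.276]
eef_rot: [179.9, -0.0, 90.0]
ft_force: [-0.2, 0.2, -1.0]
finger_gap: 0.0566
```

Request:
play_rows --slide '[[-0.02, 0.08, 0.02], [-0.04, 0.16, 0.04], [-0.06, 0.24, 0.06], [-0.08, 0.32, 0.08], [-0.1, 0.4, 0.1], [-0.12, 0.48, 0.1], [-0.14, 0.56, 0.1], [-0.16, 0.64, 0.1], [-0.18, 0.7, 0.1], [-0.18, 0.7, 0.1]]' --dr '[[0, 0, 0], [0, 0, 0], [0, 0, 0], [0, 0, 0], [0, 0, 0], [0, 0, 0], [0, 0, 0], [0, 0, 0], [0, 0, 0], [0, 0, 0]]'

```text
time_s: 30.15
position: [0.4443, 0.3845, 0.3039]
eef_rot: [-179.9, -0.0, 90.2]
ft_force: [-0.5, -0.4, -0.5]
finger_gap: 0.0567
```

```bash
python3 - <<'E'
from h import *
s=telemetry.observe();print(s['time_s'],s['position'],s['ft_force'])
im=camera("scene");cv2.imwrite("pics/s18.png",im);crop(im,320,150,450,290,5,"pics/s18c.png")
im=camera("top");cv2.imwrite("pics/t18f.png",im);crop(im,220,200,310,285,8,"pics/t18.png")
E
```

```text
30.15 [0.44430885 0.38446503 0.30389116] [-0.50859528 -0.36502733 -0.48109589]
```

View pics/s18.png

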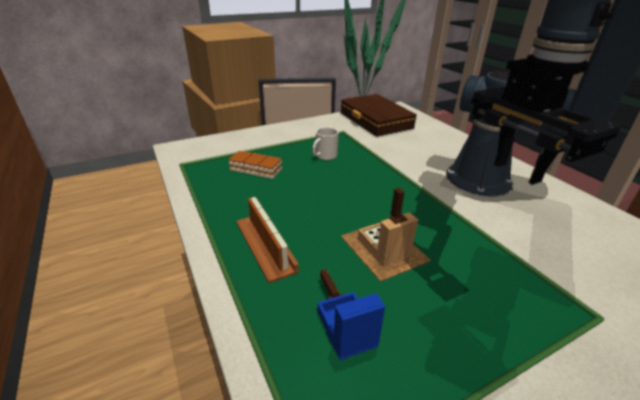

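View pics/t18.png

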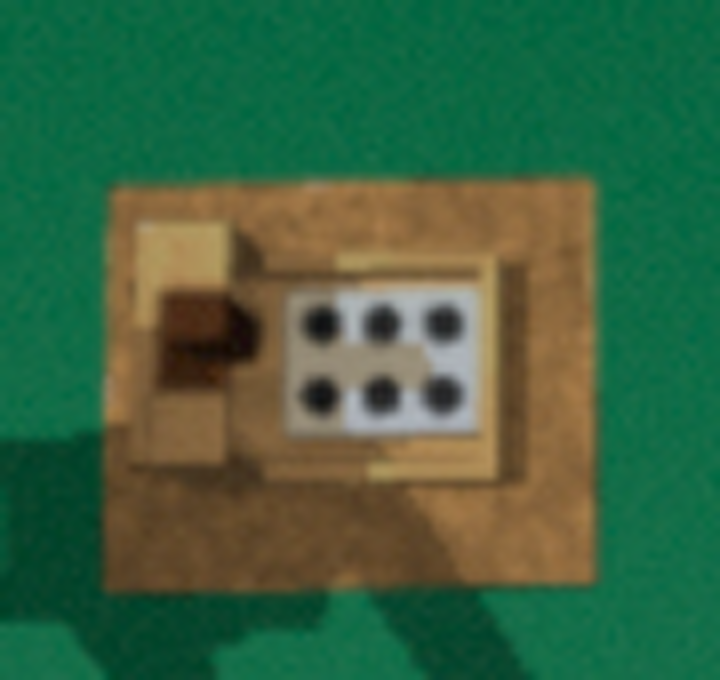

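View pics/s18c.png

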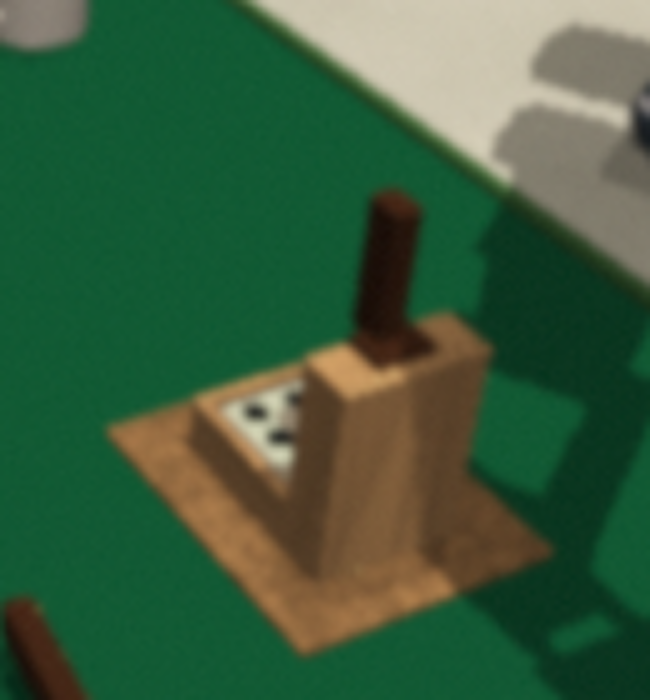

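```bash
python3 - <<'E'
from h import *
from cell import workorder
def ct(u,v,s,l,t): return np.array([(u+.5)/s-.5+l,(v+.5)/s-.5+t])
T=lambda u,v,z: unproj("top",ct(u,v,8,220,200),z)[:2].round(4)
print("rim",T(499,252,.036),T(497,481,.036),"floor top",T(137,220,.12),T(130,466,.12),"pad",[T(*q,.004) for q in((110,185),(596,178),(597,585),(104,592))])
print(workorder.job_done())
E
```

```text
rim [0.5366 0.0886] [0.4538 0.0891] floor top [0.5378 0.2045] [0.4542 0.2053] pad [array([0.568 , 0.2362]), array([0.5683, 0.0553]), array([0.4178, 0.0552]), array([0.4177, 0.2353])]
the job is handed in; nothing more can be done
None
```

The job is done and handed in at about 30 s of the 66 s allowed. The tray stands on its back board near the middle of the cork pad, with the tile inside and all six dots facing up.

- **First tip:** I gripped the wooden tray's handle across its 16 mm sides and tipped the tray about its heel until it stood on its back board. I let go, and the pictures showed it standing by itself.
- **Second grip:** I took the handle from above across its 22 mm sides, lifted the tray and tipped it about 27° past upright. The tile tumbled onto the back board. I then brought the tray upright, carried it to the pad, lowered it until the pad took its weight, and let go.
- **Last checks:** From the top camera, the middle of the board is at about (0.495, 0.147) and the pad's at (0.493, 0.146), so about 2–3 mm apart. The arm is clear of the tray. In the pictures the rack, tile stack, mug and blue tray are where they started.
- **Disagreements:** The two cameras differed by up to about 5 mm on where the pad is along y. The visible fingertips ended about 25 mm short of the reported tool point, so I made the second grip deeper. The highest contact force I read at the end of a move was about 7 N.

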